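# Fetch the dry tile from under the drying stack

## Task

On the ware board two clay tiles are drying, one above the other with two wooden sticks between them; the lower, longer one is ready for firing. Clear the upper tile and then both sticks onto the round plaster bat, and lay the long tile flat in the middle of the kiln shelf, lengthwise along it. Then put the sticks back across the ware board on its two dark lines and lay the upper tile back on them, centred and lengthwise along the board, so that air can pass beneath; handle the tiles gently without dropping them, and leave the bowl, jar and brush alone.

Things in the scene. Friction and masses are not known exactly. Their poses are not given: they have to be found in the camera images.
- lower_tile_center (a point): long terracotta tile, a plain rectangle 190 x 52 x 14 mm with two grooves across near each end, 0.26 kg; bottom of the stack, flat on the ware board, its ends showing past the upper tile. Point at its centre (7 mm above its underside); x along its length, y across its 52 mm width, z up.
- upper_tile_center (a point): shorter terracotta tile with half-round ends, 134 mm long, 52 mm wide, 12 mm thick, with two grooves lengthwise, 0.16 kg; top of the stack, resting on the two sticks. Point at its centre (6 mm above its underside); x along its length, y across its 52 mm width, z up.
- stick_a_center (a point): square dark wooden spacer stick 110 mm long, 16 x 16 mm, 30 g, lying crosswise on the long tile and under one end of the upper tile. Point at its centre (8 mm above its underside); y along its length, x across it, z up. Identical to the other stick; either may go on either line.
- stick_b_center (a point): the other spacer stick, identical (110 x 16 x 16 mm), under the other end of the upper tile. Point at its centre; y along its length, x across it, z up.
- ware_board: pale wooden rectangular board, 220 (x) x 150 (y) x 18 mm, fixed, with the stack on it. Origin at the centre of its underside, top face 18 mm above; x along its length. Two thin dark lines run across its top, along y, at x = -42 and x = +42 mm, one for each stick.
- bat: round plaster bat, a white disc 240 mm in diameter and 18 mm thick, fixed, empty: the side area for things cleared away, room for the upper tile and both sticks side by side. Origin at the centre of its underside, top face 18 mm above.
- kiln_shelf: grey kiln shelf, a slab 220 (x) x 110 (y) x 16 mm on three short posts, fixed, empty. Origin below its centre on the table; its top face is 32 mm above the table; x along its length.

How it is judged (in metres and radians):
On the way, in this order (a step that is already met when the one before it is completed fails the run):
1. the upper tile lies on the round bat, released (horizontal distance between upper_tile_center and bat below 0.105 m and z of upper_tile_center in the frame of bat below 0.06 m and contact force between the fingers and upper_tile below 0.2 N and linear speed of upper_tile below 0.03 m/s), for 0.2 s.
2. both sticks lie on the bat too, released (all of step 1 and horizontal distance between each of stick_a_center, stick_b_center and bat below 0.105 m and z of each of stick_a_center, stick_b_center in the frame of bat below 0.06 m and contact force between the fingers and stick_a below 0.2 N and linear speed of each of stick_a, stick_b below 0.03 m/s and contact force between the fingers and stick_b below 0.2 N), for 0.2 s.
3. the long tile lies flat on the middle of the kiln shelf, released (horizontal distance between lower_tile_center and kiln_shelf below 0.015 m and angle between the x axis of lower_tile_center and the x axis of kiln_shelf, either way round below 0.15 rad and z of lower_tile_center in the frame of kiln_shelf between 0.035 and 0.043 m and contact force between the fingers and lower_tile below 0.2 N and linear speed of lower_tile below 0.03 m/s), for 0.2 s.
4. the sticks lie across the ware board, one on each dark line, the long tile still on the kiln shelf (all of step 3 and ((x of stick_a_center in the frame of ware_board between -0.054 and -0.03 m and x of stick_b_center in the frame of ware_board between 0.03 and 0.054 m) or (x of stick_a_center in the frame of ware_board between 0.03 and 0.054 m and x of stick_b_center in the frame of ware_board between -0.054 and -0.03 m)) and y of stick_a_center in the frame of ware_board between -0.015 and 0.015 m and z of stick_a_center in the frame of ware_board between 0.022 and 0.03 m and angle between the y axis of each of stick_a_center, stick_b_center and the y axis of ware_board, either way round below 0.17 rad and contact force between the fingers and stick_a below 0.2 N and linear speed of each of stick_a, stick_b below 0.03 m/s and y of stick_b_center in the frame of ware_board between -0.015 and 0.015 m and z of stick_b_center in the frame of ware_board between 0.022 and 0.03 m and contact force between the fingers and stick_b below 0.2 N), for 0.2 s.
At the end, for the whole second after the job is handed in: Long tile flat on the kiln shelf, centred within 15 mm, along it within 0.15 rad. Sticks on the ware board, one on each line, within 12 mm of it, 15 mm along it, 0.17 rad. Upper tile level on both sticks, centred on the board within 15 mm, 0.15 rad. All released, at rest (all of step 4 and horizontal distance between upper_tile_center and ware_board below 0.015 m and angle between the x axis of upper_tile_center and the x axis of ware_board, either way round below 0.15 rad and angle between upper_tile_center's own z axis and vertical below 0.05 rad and z of upper_tile_center in the frame of ware_board between 0.036 and 0.044 m and contact force between upper_tile and stick_a above 0.1 N and contact force between upper_tile and stick_b above 0.1 N and contact force between the fingers and upper_tile below 0.2 N and linear speed of upper_tile below 0.03 m/s); the robot touches nothing.
It fails at once if the lower tile is dropped (out of the fingers and moving faster than 0.6 m/s) (contact force between the fingers and lower_tile below 0.05 N and linear speed of lower_tile above 0.6 m/s).
It fails at once if the upper tile is dropped (out of the fingers and moving faster than 0.6 m/s) (contact force between the fingers and upper_tile below 0.05 N and linear speed of upper_tile above 0.6 m/s).
It fails at once if the bowl is pushed by more than 20 mm (distance of bowl from where it was at the start of the episode above 0.02 m).
It fails at once if the glaze jar is pushed by more than 20 mm (distance of glaze_jar from where it was at the start of the episode above 0.02 m).
It fails at once if the brush is pushed by more than 20 mm (distance of brush from where it was at the start of the episode above 0.02 m).
It also fails if it takes over 144 s, if anything falls off the work surface, if the arm or the gripper's body presses on something with over 40 N, if the wrist force passes 120 N, or if a joint passes its speed limit or range.

## Robot

A 6-joint arm with a two-finger parallel gripper is mounted at the origin on the work surface. World frame = base frame: x ahead of the robot, y to its left, z up, the work surface at z = 0. Lengths are in mm, angles in rad, forces in N, time in s.
With the tool pointing down it reaches from about 425 to 1125 mm from the base axis. Payload 14.9 kg.
Tool frame: the origin (TCP) lies between the finger pads; the fingertips stand 11 mm ahead of it and the grasp point (between the pads) lies 8 mm behind it (ctrl.tips_ahead is the x of the fingertips in the tool frame, in mm); x points along the fingers, z is the direction in which the jaws open and shut, and the axes are right-handed (so a half turn about x gives the same grasp; the last joint's range is limited). The gripper opens to 91 mm and grips with 3 to 60 N. Pads are 32 mm wide; open, the fingers measure 118 mm over their backs; the gripper's body (76 mm by 178 mm) begins 60 mm behind the grasp point.
Start: joints at [-1.247, 0.379, 1.734, -0, 1.028, -0.033], TCP at [244.491, -655.929, 224.932] pointing down, gripper open.
Joint ranges: [-2.77, 2.77], [-0.74, 2.19], [0, 2.66], [-1.06, 4.2], [0.31, 2.87], [-3.08, 3.08]. Speed limits (rad/s): [1.89, 1.89, 2.39, 3.14, 3.14, 3.14].

## Interface

Orientations are given as [roll, pitch, yaw] about the fixed x, y, z axes, in that order (R = Rz(yaw) Ry(pitch) Rx(roll)).
In Python, from workcell import ctrl gives the robot as it stands. The module is installed in compiled form; this text tells all that it offers.
- The arm moves only by the tool send_rows, never from a script. Its argument "increments" is a list that holds one entry, the list of rows, each a list of 7 numbers: the opening, from 0 (shut) to 1 (fully open), then the shift along the tool's x, y, z in mm, then the turn, a rotation vector about the tool's x, y, z in rad. In form: [[[jaw, dx, dy, dz, rx, ry, rz], ...]]. A call has exactly 10 rows; each row is the pose to reach, as a shift and turn from the pose measured when the call began, along the tool's axes at that moment; what a row does not reach only later rows make up. A row lasts 1/8 s, in which the tool goes at most 62.5 mm and 10.7 degrees, less where a joint would pass 70% of its speed; a pose out of reach is approached as far as the arm can. A call with a gripper value outside its range is refused whole. The fingers move at their own pace and stop on an object; "newtons" is the grip in N (left out, the last holds). Time passes only in rows, so rows that repeat a pose let the fingers close, or fill a call up. It gives the time, the measured TCP pose, the force and the opening at its end, in the units of the state.
- ctrl.get_state(): the state, without advancing time (a new reading comes with each control period).
- ctrl.capture(name): name is "scene" or "top" or "wrist"; returns a dict with "image" (480x640x3 uint8, red, green, blue), "camera_matrix" (3x3 intrinsics, pixels), "D" ([k1, k2, p1, p2, k3] as OpenCV has them; the pictures are not rectified), "extrinsics" (4x4, takes a point from camera to world coordinates). Camera axes: x right, y down, z forward; pixel columns grow to the right and rows downward; lengths in mm; the calibration is good to about 2 mm. A picture is of the moment at which its call begins. There is no depth.
- ctrl.sign_off(): hands the job in, once; it reports no verdict.
The state is a dict: "time": time; "qpos": joint angles; "joint_vel": joint speeds; "joint_efforts": joint torques, N m; "tool_pos": TCP position; "orientation": TCP orientation; "force": force on the tool from outside, world axes, zero at the start; "moment": the same for the moment, N m; "finger_gap": finger opening in mm.
Only numpy, scipy, OpenCV 4.12 (cv2) and the standard library are available. Lean on these libraries where they do the work, as an engineer would, in place of code of your own. Each camera call takes 0.05 s, during which the arm holds its last target.

## Working session

There is one attempt and no reset: what is moved stays moved. The work goes in short steps, Python scripts to look and compute and a tool call to move; the robot and the scene stay as the last step left them, time stands still between calls to the robot, and variables do not carry over. Pictures are saved under pics/ and viewed, and the job is handed in when it is done.

Besides the shell and the picture viewer there is one more tool, called after "Emit:" as name(argument=value, ...), one argument or row to a line, values as JSON. send_rows: Moves the arm, as the interface text tells. Its arguments: {"type":"object","properties":{"increments":{"type":"array"},"newtons":{"type":"number"}},"required":["increments"]}

```bash
mkdir -p pics; python3 - <<'E'
from workcell import ctrl
import cv2,numpy as np
s=ctrl.get_state();print(s, ctrl.tips_ahead)
for n in ["scene","top","wrist"]:
    c=ctrl.capture(n);cv2.imwrite(f"pics/{n}0.png",c["image"][:,:,::-1]);print(n,c["camera_matrix"].tolist(),c["D"],np.round(c["extrinsics"],3).tolist())
E
```

```text
{'time': 0.0, 'qpos': array([-1.24728343e+00,  3.79426489e-01,  1.73477858e+00,  4.09208597e-07,
        1.02852192e+00, -3.33063577e-02]), 'joint_vel': array([-0.00108362,  0.00010943, -0.00080654,  0.00096517,  0.00035282,
       -0.00014507]), 'joint_efforts': array([ 2.96758619e-03, -7.63714528e+01, -4.34362435e+01,  6.51606289e-02,
        4.23410756e-02, -1.36985495e-04]), 'tool_pos': array([ 244.37284383, -655.5405178 ,  224.27681163]), 'orientation': array([3.10797751, 1.569662  , 1.89400023]), 'force': array([ 0.09492199, -0.06319881,  0.45547064]), 'moment': array([-0.01902919,  0.01566971,  0.00869485]), 'finger_gap': 91.10536932084149} 11.0
scene [[595.4693933343473, 0.0, 318.8557750748693], [0.0, 595.4693933343473, 243.90109411436475], [0.0, 0.0, 1.0]] [0.06717928 0.         0.         0.         0.        ] [[0.367, 0.771, -0.52, 1057.843], [0.93, -0.31, 0.197, -208.725], [-0.009, -0.556, -0.831, 905.593], [0.0, 0.0, 0.0, 1.0]]
top [[503.3911940751608, 0.0, 314.584948214282], [0.0, 503.3911940751608, 244.95567705152848], [0.0, 0.0, 1.0]] [-0.14526068  0.          0.          0.          0.        ] [[-0.023, -0.995, 0.095, 462.798], [-1.0, 0.024, 0.011, -14.645], [-0.013, -0.094, -0.995, 945.723], [0.0, 0.0, 0.0, 1.0]]
wrist [[350.4365079166129, 0.0, 315.0165231645072], [0.0, 350.4365079166129, 234.89547550096708], [0.0, 0.0, 1.0]] [-0.06366093  0.          0.          0.          0.        ] [[0.348, -0.902, -0.255, 315.888], [-0.937, -0.336, -0.094, -629.61], [-0.001, 0.272, -0.962, 384.016], [0.0, 0.0, 0.0, 1.0]]
```

View pics/scene0.png

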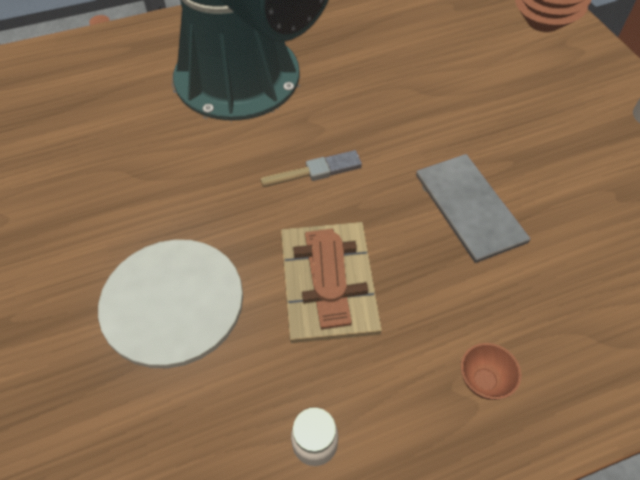

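View pics/top0.png

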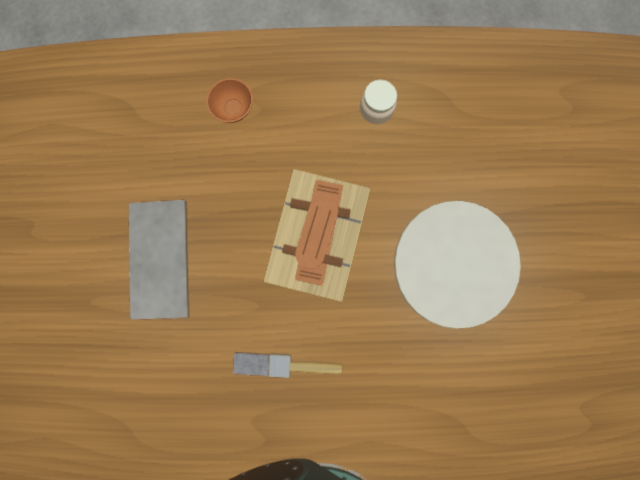

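View pics/wrist0.png

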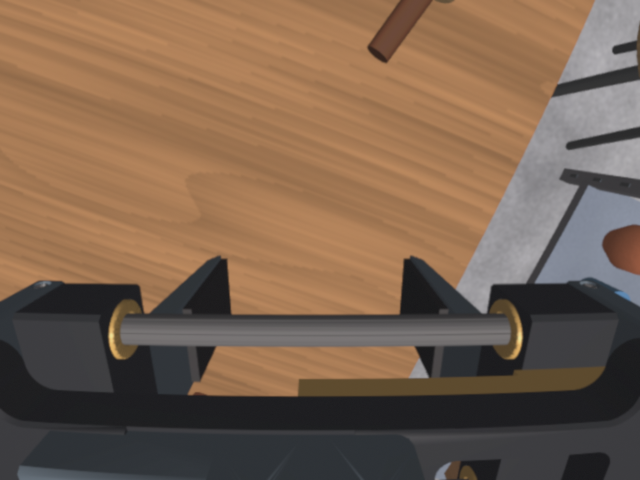

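Top view: board around (317,235), bat (458,264), shelf (158,260), bowl (230,100), jar (380,98), brush (288,366). Next I'll measure the positions.

```bash
cat > h.py <<'E'
from workcell import ctrl
import cv2,numpy as np
from scipy.spatial.transform import Rotation as R
def ray(c,px,z):
    px=np.asarray(px,float).reshape(-1,1,2)
    n=cv2.undistortPoints(px,c["camera_matrix"],c["D"]).reshape(-1,2)
    T=c["extrinsics"]; d=np.c_[n,np.ones(len(n))]@T[:3,:3].T; o=T[:3,3]
    return (o+d*((z-o[2])/d[:,2])[:,None])
def proj(c,P):
    T=np.linalg.inv(c["extrinsics"]);P=np.asarray(P,float).reshape(-1,3)
    return cv2.projectPoints(P,cv2.Rodrigues(T[:3,:3])[0],T[:3,3],c["camera_matrix"],c["D"])[0].reshape(-1,2)
def hsv(c): return cv2.cvtColor(c["image"],cv2.COLOR_RGB2HSV)
def big(m,roi=None):
    if roi is not None:
        k=np.zeros_like(m);x0,y0,x1,y1=roi;k[y0:y1,x0:x1]=m[y0:y1,x0:x1];m=k
    cs=cv2.findContours(m,cv2.RETR_EXTERNAL,cv2.CHAIN_APPROX_NONE)[0]
    return max(cs,key=cv2.contourArea).reshape(-1,2)
def rect(c,cnt,z):
    w=ray(c,cnt,z)[:,:2]; (ce,sz,a)=cv2.minAreaRect(w.astype(np.float32))
    if sz[0]<sz[1]: sz=sz[::-1];a+=90
    a=(a+90)%180-90
    return np.round(ce,1),np.round(sz,1),round(np.deg2rad(a),3)
E
python3 - <<'E'
from h import *
for n in ["top","scene"]:
    c=ctrl.capture(n);H=hsv(c)
    for nm,p in (dict(board=(280,275),bat=(458,264),shelf=(158,260),up=(316,250),low=(328,186),st=(332,262),wood=(400,330)).items() if n=="top" else dict(board=(300,320),bat=(170,300),shelf=(470,205),up=(330,290),st=(310,296),wood=(400,330)).items()): print(n,nm,H[p[1],p[0]],end="; ")
    r=c["image"]
    x0,y0=((250,160) if n=="top" else (260,210))
    cv2.imwrite(f"pics/{n}1.png",cv2.resize(r[y0:y0+150,x0:x0+140,::-1],None,fx=4,fy=4,interpolation=cv2.INTER_CUBIC))
E
```

```text
top board [ 22  84 188]; top bat [ 35  16 204]; top shelf [ 36   8 150]; top up [ 13 135 176]; top low [ 12 139 162]; top st [ 13 134 118]; top wood [ 17 132 166]; scene board [ 21  82 168]; scene bat [ 37  16 201]; scene shelf [ 75   4 134]; scene up [ 10 124 161]; scene st [ 12 108  97]; scene wood [ 15 118 136];
```

View pics/top1.png

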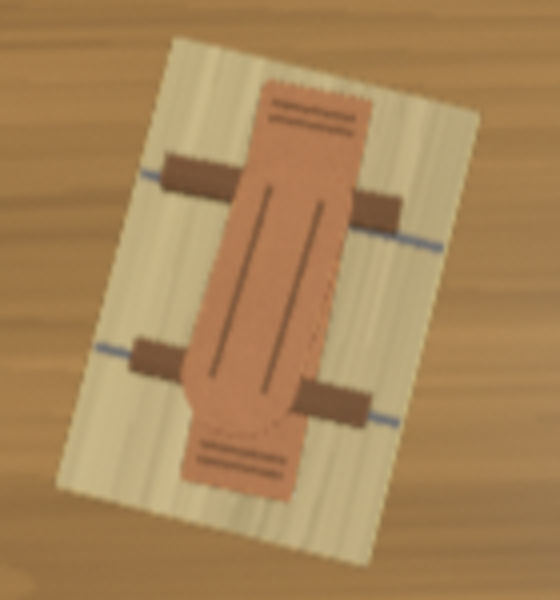

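View pics/scene1.png

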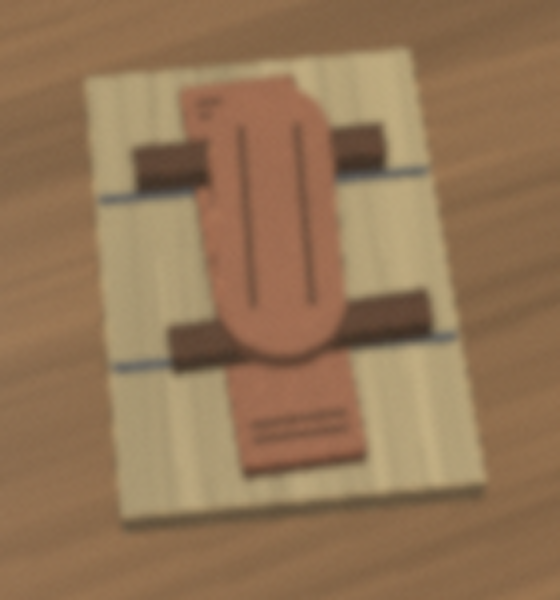

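The crops show the board with its corners, the tile edges, stick ends and lines. I'll cast the picked points onto their known heights in both views.

```bash
python3 - <<'E'
from h import *
def rep(nm,P):
    c4=cv2.minAreaRect(P[:,:2].astype(np.float32)); print(nm,"ctr",P[:,:2].mean(0).round(1),"sides",np.linalg.norm(np.diff(np.r_[P,P[:1]],axis=0),axis=1).round(1),"ang",[round(float(np.degrees(np.arctan2(*(v[:2][::-1])))),1) for v in np.diff(np.r_[P,P[:1]],axis=0)])
for n,o in (("top",(250,160)),("scene",(260,210))):
    c=ctrl.capture(n)
    f=lambda L,z: ray(c,np.array(L)/4-.375+np.array(o),z)
    if n=="top":
        rep("board",f([(175,38),(479,115),(369,566),(58,488)],18))
        rep("lower",f([(263,79),(373,98),(293,502),(182,480)],32))
        rep("grooves",f([(269,186),(321,202),(265,392),(212,376)],60))
        rep("stickN",f([(165,155),(402,197),(399,234),(161,190)],48))
        rep("stickS",f([(133,338),(371,392),(368,428),(129,372)],48))
    else:
        rep("board",f([(86,77),(410,48),(485,487),(122,520)],18))
        rep("grooves",f([(239,124),(296,122),(313,303),(252,306)],60))
        rep("stick1",f([(134,147),(382,124),(385,150),(137,178)],48))
        rep("stick2",f([(169,325),(430,291),(432,318),(172,355)],48))
    H=hsv(c); S,V=H[...,1],H[...,2]
    m=cv2.morphologyEx(((S<45)).astype(np.uint8)*255,cv2.MORPH_OPEN,np.ones((5,5)))
    if n=="top":
        print("bat",rect(c,big(m,(380,180,540,340)),18)); print("shelf",rect(c,big(m,(110,180,210,340)),32))
        bowl=ray(c,[(230,100),(208,100),(252,100)],40);print("bowl",bowl.round(0).tolist(),"jar",ray(c,[(380,96)],60).round(0).tolist(),"brush",ray(c,[(234,366),(342,369)],10).round(0).tolist())
    else:
        print("bat",rect(c,big(m,(80,220,260,380)),18)); print("shelf",rect(c,big(m,(405,140,540,270)),32)); print("jar",ray(c,[(315,428)],60).round(0).tolist())
E
```

```text
board ctr [570.6 -10.1] sides [147.6 216.6 147.6 218.1] ang [-105.9, 164.6, 74.7, -15.4]
lower ctr [574.2 -13.8] sides [ 51.6 189.7  51.3 188.7] ang [-101.4, 167.4, 77.5, -12.5]
grooves ctr [570.5  -8.8] sides [24.2 88.3 24.4 88.5] ang [-108.7, 162.3, 71.8, -17.8]
stickN ctr [614.8 -16.3] sides [108.9  16.9 109.2  16.2] ang [-101.6, 173.7, 78.0, -7.4]
stickS ctr [ 5.299e+02 -2.000e-01] sides [109.3  16.2 109.8  15.4] ang [-104.2, 173.7, 75.4, -7.7]
bat (array([ 510.3, -270.7]), array([236.5, 235.5]), np.float64(1.535))
shelf (array([530.8, 287.5]), array([217.3, 108.5]), np.float64(0.024))
bowl [[829.0, 149.0, 40.0], [831.0, 191.0, 40.0], [827.0, 107.0, 40.0]] jar [[820.0, -132.0, 60.0]] brush [[330.0, 150.0, 10.0], [321.0, -50.0, 10.0]]
board ctr [572.2  -8.4] sides [149.2 221.8 148.1 220.6] ang [74.4, -16.0, -106.1, 164.3]
grooves ctr [569.1  -7.3] sides [24.5 89.4 24.9 89.8] ang [70.5, -17.9, -108.6, 161.8]
stick1 ctr [530.6   1.4] sides [108.1  13.6 107.6  16. ] ang [74.5, -18.0, -104.2, 164.4]
stick2 ctr [616.  -14.4] sides [109.1  12.8 108.1  14.1] ang [76.7, -20.5, -102.6, 164.4]
bat (array([ 512.3, -271.1]), array([239.4, 238.2]), np.float64(-0.382))
shelf (array([532.8, 287.2]), array([221.4, 113.6]), np.float64(0.025))
jar [[817.0, -128.0, 60.0]]
```

```bash
cat >> h.py <<'E'
def plan(x,y,z,psi):
    s=ctrl.get_state(); Rc=R.from_euler("xyz",s["orientation"]).as_matrix(); p=np.array(s["tool_pos"])
    best=None
    for k in (0,np.pi):
        a=psi+k; zx=np.array([0,0,-1.]); zz=np.array([np.cos(a),np.sin(a),0]); Rt=np.c_[zx,np.cross(zz,zx),zz]
        rv=R.from_matrix(Rc.T@Rt).as_rotvec()
        if best is None or np.linalg.norm(rv)<np.linalg.norm(best): best=rv
    d=Rc.T@(np.array([x,y,z])-p)
    print("t",round(s["time"],2),"pos",p.round(1),"jawang",round(float(np.arctan2(Rc[1,2],Rc[0,2])),3),"q",np.round(s["qpos"],2),"gap",round(s["finger_gap"],1),"F",np.round(s["force"],1))
    print("  -> shift",d.round(1),"rot",best.round(3), "other rx",round(float(best[0]-np.sign(best[0])*np.pi),3))
E
python3 - <<'E'
from h import *
plan(570,-8,150,-0.312+np.pi/2)
E
```

```text
t 0.35 pos [ 244.5 -655.8  224.8] jawang -1.214 q [-1.25  0.38  1.73  0.    1.03 -0.03] gap 91.2 F [-0.1  0.4  0.4]
  -> shift [  74.9  531.3 -493.3] rot [ 0.669 -0.     0.   ] other rx -2.473
```

Emit:
send_rows(
  increments=[
    [[1, 3, 25, -23, 0.04, 0, 0], [1, 8, 60, -55, 0.1, 0, 0], [1, 14, 100, -93, 0.15, 0, 0], [1, 20, 145, -135, 0.2, 0, 0], [1, 27, 190, -176, 0.26, 0, 0], [1, 33, 235, -218, 0.32, 0, 0], [1, 40, 280, -260, 0.38, 0, 0], [1, 46, 325, -302, 0.43, 0, 0], [1, 52, 365, -339, 0.5, 0, 0], [1, 58, 400, -371, 0.55, 0, 0]],
  ],
  newtons=25,
)

```text
time: 1.6
tool_pos: [490.5, -166.6, 167.0]
orientation: [1.823, 1.57, 0.058]
force: [-0.1, -1.5, 0.4]
finger_gap: 91.0
```

```bash
python3 - <<'E'
from h import *
plan(570,-8,130,-0.312+np.pi/2)
E
```

```text
t 1.6 pos [ 490.5 -166.6  167. ] jawang -1.765 q [-0.37  0.18  2.13  0.    0.84  1.39] gap 91.0 F [-0.1 -1.5  0.4]
  -> shift [  37.    47.4 -171. ] rot [ 0.117 -0.    -0.   ] other rx -3.024
```

Emit:
send_rows(
  increments=[
    [[1, 10, 12, -45, 0.05, 0, 0], [1, 20, 24, -88, 0.09, 0, 0], [1, 28, 35, -125, 0.117, 0, 0], [1, 33, 42, -152, 0.117, 0, 0], [1, 37, 46, -166, 0.117, 0, 0], [1, 37, 47.4, -171, 0.117, 0, 0], [1, 37, 47.4, -171, 0.117, 0, 0], [1, 37, 47.4, -171, 0.117, 0, 0], [1, 37, 47.4, -171, 0.117, 0, 0], [1, 37, 47.4, -171, 0.117, 0, 0]],
  ],
)

```text
time: 2.85
tool_pos: [570.0, -8.3, 130.1]
orientation: [1.966, 1.57, 0.083]
force: [-0.4, -0.4, -0.4]
finger_gap: 91.1
```

```bash
python3 - <<'E'
from h import *
plan(570,-8,62,-0.312+np.pi/2)
c=ctrl.capture("wrist");cv2.imwrite("pics/w1.png",c["image"][:,:,::-1])
E
```

```text
t 2.85 pos [570.   -8.3 130.1] jawang -1.883 q [-0.06  0.31  2.04  0.    0.79  1.83] gap 91.1 F [-0.4 -0.4 -0.4]
  -> shift [68.1 -0.1 -0.3] rot [-0.    -0.    -0.001] other rx 3.142
```

View pics/w1.png

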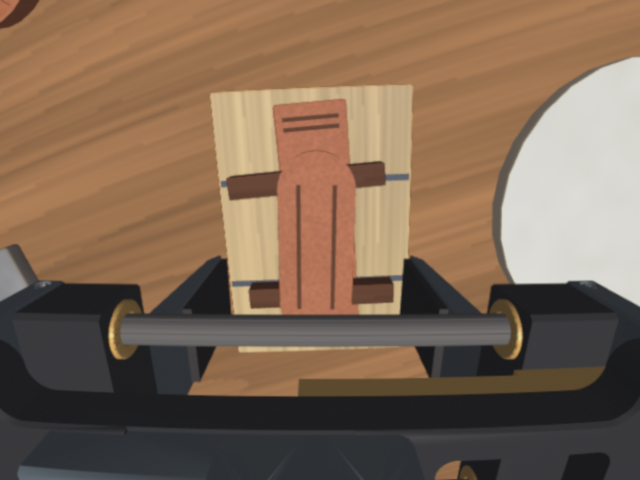

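The wrist view shows the upper tile (x 278–355) centred and aligned between the fingers (225–407). I'll descend and grip.

Emit:
send_rows(
  increments=[
    [[1, 15, 0, 0, 0, 0, 0], [1, 35, 0, 0, 0, 0, 0], [1, 52, 0, 0, 0, 0, 0], [1, 62, 0, 0, 0, 0, 0], [1, 67, 0, 0, 0, 0, 0], [1, 68, 0, 0, 0, 0, 0], [0.5, 68, 0, 0, 0, 0, 0], [0.5, 68, 0, 0, 0, 0, 0], [0.5, 68, 0, 0, 0, 0, 0], [0.5, 68, 0, 0, 0, 0, 0]],
  ],
  newtons=25,
)

```text
time: 4.15
tool_pos: [570.1, -8.2, 62.2]
orientation: [1.942, 1.57, 0.06]
force: [-0.2, -0.4, 0.7]
finger_gap: 53.8
```

```bash
python3 - <<'E'
from h import *
plan(570,-8,62,-0.312+np.pi/2)
E
```

```text
t 4.15 pos [570.1  -8.2  62.2] jawang -1.883 q [-0.06  0.43  2.05  0.    0.67  1.83] gap 53.8 F [-0.2 -0.4  0.7]
  -> shift [ 0.2 -0.1 -0.2] rot [ 0.    -0.    -0.001] other rx -3.141
```

Emit:
send_rows(
  increments=[
    [[0.3, 0, 0, 0, 0, 0, 0], [0.3, 0, 0, 0, 0, 0, 0], [0.3, 0, 0, 0, 0, 0, 0], [0.3, 0, 0, 0, 0, 0, 0], [0.3, -3, 0, 0, 0, 0, 0], [0.3, -10, 0, 0, 0, 0, 0], [0.3, -20, 0, 0, 0, 0, 0], [0.3, -35, 0, 0, 0, 0, 0], [0.3, -48, 0, 0, 0, 0, 0], [0.3, -55, 0, 0, 0, 0, 0]],
  ],
)

```text
time: 5.4
tool_pos: [570.5, -8.3, 118.6]
orientation: [1.851, 1.569, -0.032]
force: [0.2, 0.2, -1.7]
finger_gap: 51.7
```

```bash
python3 - <<'E'
from h import *
plan(494,-330.6,110,-0.28+np.pi/2)
c=ctrl.capture("wrist");cv2.imwrite("pics/w2.png",c["image"][:,:,::-1])
E
```

```text
t 5.4 pos [570.5  -8.3 118.6] jawang -1.883 q [-0.06  0.33  2.04  0.    0.77  1.83] gap 51.7 F [ 0.2  0.2 -1.7]
  -> shift [  8.4  26.1 330.3] rot [-0.032 -0.001 -0.002] other rx 3.11
```

View pics/w2.png

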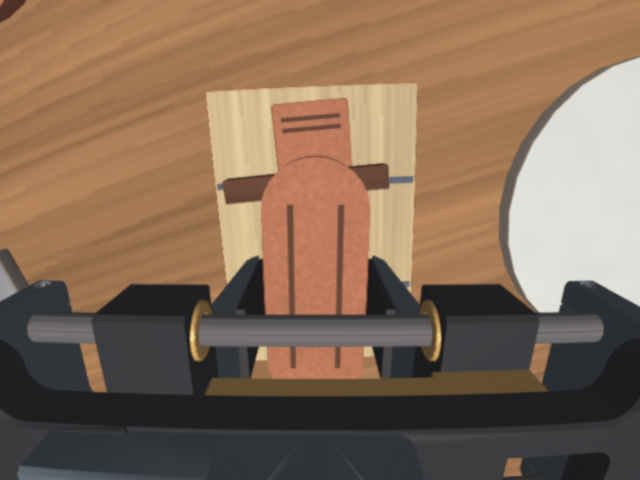

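The tile is gripped (gap 51.7, weight −1.7 N) and lifted. Next it goes to the bat.

Emit:
send_rows(
  increments=[
    [[0.3, 1, 2, 20, -0.003, 0, 0], [0.3, 2, 4, 55, -0.006, 0, 0], [0.3, 3, 8, 100, -0.01, 0, 0], [0.3, 4, 12, 150, -0.015, 0, 0], [0.3, 5, 16, 200, -0.02, 0, 0], [0.3, 6, 20, 250, -0.025, 0, 0], [0.3, 7, 23, 290, -0.03, 0, 0], [0.3, 8, 25, 317, -0.032, 0, 0], [0.3, 8, 26, 328, -0.032, 0, 0], [0.3, 8.4, 26.1, 330.3, -0.032, 0, 0]],
  ],
)

```text
time: 6.7
tool_pos: [494.1, -330.7, 110.3]
orientation: [1.913, 1.568, 0.062]
force: [0.1, 0.2, -1.3]
finger_gap: 51.6
```

```bash
python3 - <<'E'
from h import *
plan(494,-330.6,32.5,-0.28+np.pi/2)
E
```

```text
t 6.7 pos [ 494.1 -330.7  110.3] jawang -1.851 q [-0.63  0.38  1.99  0.    0.77  1.22] gap 51.6 F [ 0.1  0.2 -1.3]
  -> shift [77.8 -0.3  0.1] rot [-0.    -0.001 -0.002] other rx 3.141
```

Emit:
send_rows(
  increments=[
    [[0.3, 10, 0, 0, 0, 0, 0], [0.3, 25, 0, 0, 0, 0, 0], [0.3, 42, 0, 0, 0, 0, 0], [0.3, 57, 0, 0, 0, 0, 0], [0.3, 67, 0, 0, 0, 0, 0], [0.3, 72, 0, 0, 0, 0, 0], [0.3, 75, 0, 0, 0, 0, 0], [0.3, 77, 0, 0, 0, 0, 0], [0.3, 78, 0, 0, 0, 0, 0], [0.3, 78, 0, 0, 0, 0, 0]],
  ],
)

```text
time: 7.95
tool_pos: [494.4, -330.7, 32.4]
orientation: [1.839, 1.568, -0.012]
force: [-0.7, 1.1, -2.5]
finger_gap: 51.8
```

```bash
python3 - <<'E'
from h import *
plan(494,-330.6,31.5,-0.28+np.pi/2)
E
```

```text
t 7.95 pos [ 494.4 -330.7   32.4] jawang -1.851 q [-0.63  0.51  2.    0.    0.64  1.22] gap 51.8 F [-0.7  1.1 -2.5]
  -> shift [ 0.9 -0.4 -0. ] rot [-0.    -0.001 -0.003] other rx 3.141
```

Emit:
send_rows(
  increments=[
    [[0.3, 0.5, 0, 0, 0, 0, 0], [0.3, 0.8, 0, 0, 0, 0, 0], [0.62, 0.8, 0, 0, 0, 0, 0], [0.7, 0.8, 0, 0, 0, 0, 0], [0.78, 0.8, 0, 0, 0, 0, 0], [0.78, 0.8, 0, 0, 0, 0, 0], [0.78, -8, 0, 0, 0, 0, 0], [0.78, -30, 0, 0, 0, 0, 0], [0.78, -60, 0, 0, 0, 0, 0], [0.78, -80, 0, 0, 0, 0, 0]],
  ],
)

```text
time: 9.2
tool_pos: [494.8, -331.2, 115.1]
orientation: [1.551, 1.566, -0.3]
force: [-0.1, -0.7, 0.9]
finger_gap: 71.0
```

```bash
python3 - <<'E'
from h import *
c=ctrl.capture("top");cv2.imwrite("pics/t2.png",c["image"][:,:,::-1])
plan(615.4,-15.4,100,-0.22)
E
```

```text
t 9.25 pos [ 495.6 -331.8  117. ] jawang -1.851 q [-0.63  0.37  1.99  0.    0.78  1.22] gap 71.1 F [ 2.5 -1.7  3.3]
  -> shift [  16.9   27.4 -337.2] rot [ 1.51  -0.004 -0.006] other rx -1.631
```

View pics/t2.png

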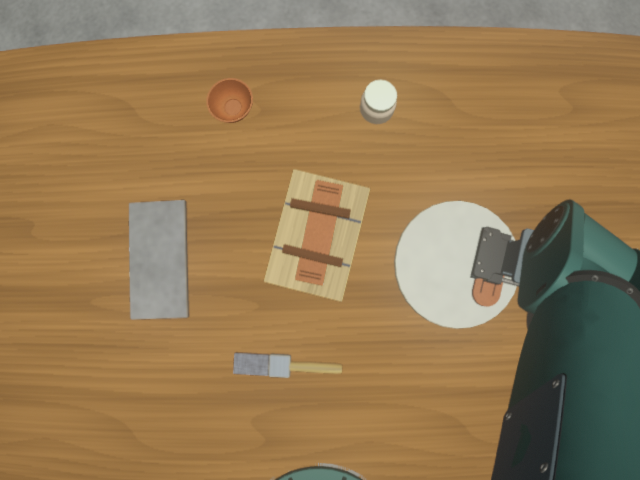

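The tile is on the bat and the sticks and lower tile are now fully visible, so I'll measure them.

```bash
python3 - <<'E'
from h import *
im=cv2.imread("pics/t2.png")[:,:,::-1]; c=ctrl.capture("top"); im=c["image"]; H=hsv(c)
m=((H[...,2]<140)&(H[...,0]<20)&(H[...,1]>90)).astype(np.uint8)*255
for nm,roi in (("N",(285,195,356,225)),("S",(278,238,348,272))):
    cn=big(m,roi); print(nm,rect(c,cn,48),len(cn))
m=((H[...,0]<=15)&(H[...,1]>120)).astype(np.uint8)*255
k=big(m,(292,175,350,292)); print(rect(c,k,32))
b=((H[...,0]>=18)&(H[...,1]<115)&(H[...,1]>50)).astype(np.uint8)*255
b=cv2.morphologyEx(b,cv2.MORPH_CLOSE,np.ones((9,9)))
b=cv2.morphologyEx(b,cv2.MORPH_OPEN,np.ones((7,7)))
print("board",rect(c,big(b,(255,160,380,310)),18))
x0,y0=250,160
cv2.imwrite("pics/t3.png",cv2.resize(im[y0:y0+150,x0:x0+140,::-1],None,fx=4,fy=4,interpolation=cv2.INTER_CUBIC))
E
```

```text
N (array([614.6, -15.4]), array([108.5,  17.2]), np.float64(1.365)) 129
S (array([ 5.297e+02, -4.000e-01]), array([108.1,  14.8]), np.float64(1.302)) 129
(array([574.3, -16.4]), array([191.8, 104.7]), np.float64(-0.018))
board (array([571.4,  -9.6]), array([219.6, 149.1]), np.float64(-0.272))
```

View pics/t3.png

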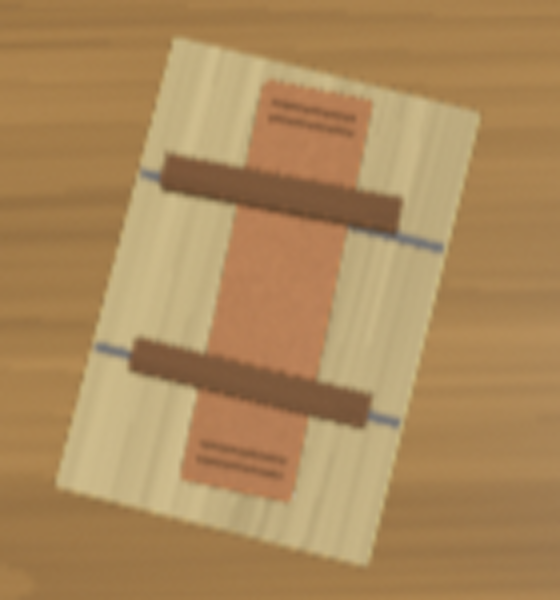

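Emit:
send_rows(
  increments=[
    [[0.5, 0, 2, -20, -0.1, 0, 0], [0.5, 0, 5, -60, -0.27, 0, 0], [0.5, 0, 9, -105, -0.45, 0, 0], [0.5, 0, 13, -150, -0.63, 0, 0], [0.5, 0, 17, -200, -0.81, 0, 0], [0.5, 0, 20, -250, -0.99, 0, 0], [0.5, 2, 23, -290, -1.17, 0, 0], [0.5, 6, 25, -320, -1.35, 0, 0], [0.5, 12, 27, -335, -1.52, 0, 0], [0.5, 16, 27, -337, -1.645, 0, 0]],
  ],
)

```text
time: 10.55
tool_pos: [614.5, -14.2, 98.3]
orientation: [-0.241, 1.565, -0.441]
force: [-0.1, 0.2, -0.3]
finger_gap: 45.3
```

```bash
python3 - <<'E'
from h import *
plan(615,-15.5,46,-0.206)
E
```

```text
t 10.55 pos [614.5 -14.2  98.3] jawang -0.2 q [-0.06  0.42  1.96 -0.    0.76  0.14] gap 45.3 F [-0.1  0.2 -0.3]
  -> shift [52.3 -1.1  0.4] rot [0.006 0.006 0.001] other rx -3.136
```

Emit:
send_rows(
  increments=[
    [[0.5, 12, 0, 0, 0.006, 0.006, 0], [0.5, 28, -1, 0, 0.006, 0.006, 0], [0.5, 43, -1, 0.4, 0.006, 0.006, 0], [0.5, 50, -1, 0.4, 0.006, 0.006, 0], [0.5, 52.3, -1, 0.4, 0.006, 0.006, 0], [0.25, 52.3, -1, 0.4, 0.006, 0.006, 0], [0.1, 52.3, -1, 0.4, 0.006, 0.006, 0], [0.1, 52.3, -1, 0.4, 0.006, 0.006, 0], [0.1, 52.3, -1, 0.4, 0.006, 0.006, 0], [0.1, 52.3, -1, 0.4, 0.006, 0.006, 0]],
  ],
  newtons=20,
)

```text
time: 11.8
tool_pos: [615.2, -15.3, 46.4]
orientation: [-1.607, 1.57, -1.813]
force: [-1.1, -0.3, 5.0]
finger_gap: 15.9
```

```bash
python3 - <<'E'
from h import *
plan(615,-15.5,46,-0.206)
E
```

```text
t 11.8 pos [615.2 -15.3  46.4] jawang -0.206 q [-0.06  0.51  1.95 -0.    0.68  0.15] gap 15.9 F [-1.1 -0.3  5. ]
  -> shift [ 0.4 -0.2 -0.2] rot [-0.    -0.     0.001] other rx 3.142
```

Emit:
send_rows(
  increments=[
    [[0.1, -8, 0, 0, 0, 0, 0], [0.1, -25, 0, 0, 0, 0, 0], [0.1, -45, -15, 0, 0.01, 0, 0], [0.1, -52, -50, -3, 0.02, 0, 0], [0.1, -54, -95, -5, 0.03, 0, 0], [0.1, -54, -145, -8, 0.04, 0, 0], [0.1, -54, -190, -10, 0.055, 0, 0], [0.1, -54, -225, -12, 0.07, 0, 0], [0.1, -54, -242, -12.8, 0.074, 0, 0], [0.1, -54, -247.3, -12.8, 0.074, 0, 0]],
  ],
)

```text
time: 13.05
tool_pos: [551.9, -255.6, 101.4]
orientation: [-1.09, 1.569, -1.371]
force: [0.3, 0.6, -0.3]
finger_gap: 15.9
```

```bash
python3 - <<'E'
from h import *
plan(552,-254.7,32.5,-0.28)
c=ctrl.capture("wrist");cv2.imwrite("pics/w3.png",c["image"][:,:,::-1])
c=ctrl.capture("scene");cv2.imwrite("pics/s3.png",c["image"][:,:,::-1])
E
```

```text
t 13.05 pos [ 551.9 -255.6  101.4] jawang -0.281 q [-0.47  0.41  1.97 -0.    0.76 -0.19] gap 15.9 F [ 0.3  0.6 -0.3]
  -> shift [68.9  1.  -0.2] rot [-0.001  0.001  0.001] other rx 3.14
```

View pics/w3.png

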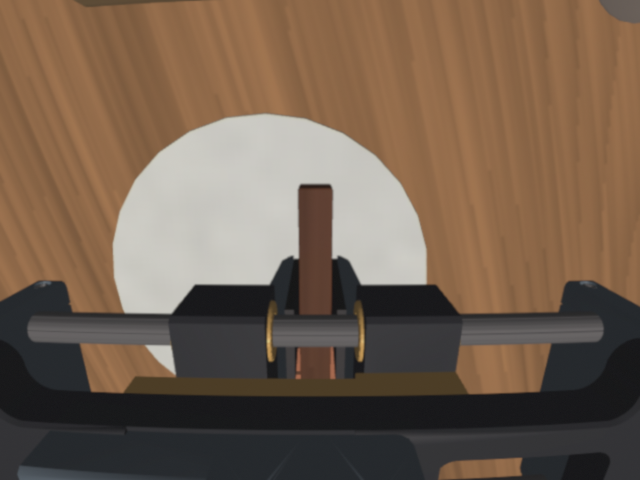

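View pics/s3.png

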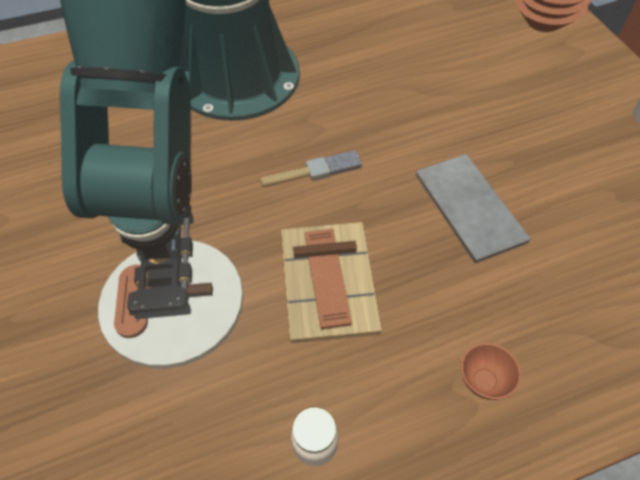

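The stick is held level above the bat (wrist x 299–332). The scene view shows the tile on the bat clear of it. I'll lower it and release.

Emit:
send_rows(
  increments=[
    [[0.1, 14, 3, 0, 0, 0, 0], [0.1, 30, 5, 0, 0, 0, 0], [0.1, 47, 5, 0, 0, 0, 0], [0.1, 60, 5, 0, 0, 0, 0], [0.1, 66, 5, 0, 0, 0, 0], [0.1, 68.5, 5, 0, 0, 0, 0], [0.1, 69.3, 5, 0, 0, 0, 0], [0.25, 69.3, 5, 0, 0, 0, 0], [0.4, 69.3, 5, 0, 0, 0, 0], [0.4, 69.3, 5, 0, 0, 0, 0]],
  ],
)

```text
time: 14.4
tool_pos: [553.7, -250.0, 31.9]
orientation: [-1.132, 1.569, -1.412]
force: [0.1, 0.1, -0.4]
finger_gap: 36.1
```

```bash
python3 - <<'E'
from h import *
plan(530,0,100,-0.269)
E
```

```text
t 14.4 pos [ 553.7 -250.    31.9] jawang -0.28 q [-0.46  0.52  1.97 -0.    0.65 -0.18] gap 36.1 F [ 0.1  0.1 -0.4]
  -> shift [-68.5 233.6 -91.8] rot [-0.011  0.001  0.001] other rx 3.13
```

Emit:
send_rows(
  increments=[
    [[0.45, -8, 0, 0, 0, 0, 0], [0.5, -30, 0, 0, 0, 0, 0], [0.5, -55, 20, -8, 0, 0, 0], [0.5, -65, 60, -23, 0, 0, 0], [0.5, -68, 105, -41, -0.01, 0, 0], [0.5, -68, 150, -59, -0.01, 0, 0], [0.5, -68.5, 190, -75, -0.01, 0, 0], [0.5, -68.5, 218, -86, -0.01, 0, 0], [0.5, -68.5, 230, -90.5, -0.01, 0, 0], [0.5, -68.5, 233.6, -91.8, -0.011, 0, 0]],
  ],
)

```text
time: 15.65
tool_pos: [530.4, 0.1, 100.8]
orientation: [-0.626, 1.569, -0.895]
force: [-0.1, 0.0, 0.2]
finger_gap: 45.5
```

```bash
python3 - <<'E'
from h import *
plan(530,0,46.5,-0.269)
E
```

```text
t 15.65 pos [5.304e+02 1.000e-01 1.008e+02] jawang -0.268 q [-0.04  0.31  2.12 -0.    0.71  0.23] gap 45.5 F [-0.1  0.   0.2]
  -> shift [54.3 -0.2 -0.5] rot [0.001 0.002 0.001] other rx -3.141
```

Emit:
send_rows(
  increments=[
    [[0.5, 12, 0, 0, 0, 0, 0], [0.5, 28, 0, -0.5, 0, 0, 0], [0.5, 43, 0, -0.5, 0, 0.002, 0], [0.5, 51, 0, -0.5, 0, 0.002, 0], [0.5, 54.3, 0, -0.5, 0, 0.002, 0], [0.25, 54.3, 0, -0.5, 0, 0.002, 0], [0.1, 54.3, 0, -0.5, 0, 0.002, 0], [0.1, 54.3, 0, -0.5, 0, 0.002, 0], [0.1, 54.3, 0, -0.5, 0, 0.002, 0], [0.1, 54.3, 0, -0.5, 0, 0.002, 0]],
  ],
)

```text
time: 16.9
tool_pos: [530.3, 0.2, 46.8]
orientation: [-1.505, 1.57, -1.773]
force: [-1.5, 0.6, 5.3]
finger_gap: 16.0
```

```bash
python3 - <<'E'
from h import *
plan(486.3,-230.5,100,-0.28)
E
```

```text
t 16.9 pos [5.303e+02 2.000e-01 4.680e+01] jawang -0.268 q [-0.04  0.41  2.13 -0.    0.61  0.23] gap 16.0 F [-1.5  0.6  5.3]
  -> shift [ -52.9 -234.2   18.8] rot [0.012 0.    0.001] other rx -3.13
```

Emit:
send_rows(
  increments=[
    [[0.1, -8, 0, 0, 0, 0, 0], [0.1, -25, 0, 0, 0, 0, 0], [0.1, -44, -15, 1, 0, 0, 0], [0.1, -51, -50, 4, 0.01, 0, 0], [0.1, -53, -95, 8, 0.01, 0, 0], [0.1, -53, -140, 12, 0.01, 0, 0], [0.1, -53, -180, 15, 0.012, 0, 0], [0.1, -53, -212, 17.5, 0.012, 0, 0], [0.1, -53, -230, 18.8, 0.012, 0, 0], [0.1, -53, -234.2, 18.8, 0.012, 0, 0]],
  ],
)

```text
time: 18.15
tool_pos: [486.3, -231.1, 100.6]
orientation: [-1.05, 1.57, -1.332]
force: [0.1, -0.3, -0.6]
finger_gap: 15.9
```

```bash
python3 - <<'E'
from h import *
plan(486.3,-230.5,32.2,-0.28)
E
```

```text
t 18.15 pos [ 486.3 -231.1  100.6] jawang -0.281 q [-0.49  0.32  2.11 -0.    0.72 -0.2 ] gap 15.9 F [ 0.1 -0.3 -0.6]
  -> shift [68.4  0.6 -0.2] rot [-0.001  0.001  0.001] other rx 3.14
```

Emit:
send_rows(
  increments=[
    [[0.1, 14, 0, 0, 0, 0, 0], [0.1, 30, 0, 0, 0, 0, 0], [0.1, 47, 0, 0, 0, 0, 0], [0.1, 60, 0, 0, 0, 0, 0], [0.1, 66, 0, 0, 0, 0, 0], [0.1, 68, 0, 0, 0, 0, 0], [0.1, 68.6, 0, 0, 0, 0, 0], [0.25, 68.6, 0, 0, 0, 0, 0], [0.4, 68.6, 0, 0, 0, 0, 0], [0.4, 68.6, 0, 0, 0, 0, 0]],
  ],
)

```text
time: 19.4
tool_pos: [486.4, -231.3, 32.0]
orientation: [-0.915, 1.569, -1.197]
force: [-0.2, 0.0, -0.6]
finger_gap: 35.7
```

Emit:
send_rows(
  increments=[
    [[0.4, -8, 0, 0, 0, 0, 0], [0.4, -30, 0, 0, 0, 0, 0], [0.5, -60, 0, 0, 0, 0, 0], [0.7, -80, 20, 0, 0.1, 0, 0], [0.9, -90, 55, 0, 0.27, 0, 0], [1, -90, 95, 0, 0.45, 0, 0], [1, -90, 120, 0, 0.63, 0, 0], [1, -90, 135, 0, 0.8, 0, 0], [1, -90, 140, 0, 0.95, 0, 0], [1, -90, 140, 0, 1.05, 0, 0]],
  ],
)

```text
time: 20.65
tool_pos: [525.5, -96.2, 122.4]
orientation: [0.339, 1.569, -0.996]
force: [-1.0, 0.2, -1.0]
finger_gap: 91.3
```

```bash
python3 - <<'E'
from h import *
plan(574,-13.5,110,-0.215+np.pi/2)
for n in ("top","scene"):
    c=ctrl.capture(n);cv2.imwrite(f"pics/{n}4.png",c["image"][:,:,::-1])
E
```

```text
t 20.65 pos [525.5 -96.2 122.4] jawang -1.335 q [-0.22  0.27  2.11 -0.    0.75  1.11] gap 91.3 F [-1.   0.2 -1. ]
  -> shift [ 12.3  66.5 -69. ] rot [ 0.451  0.001 -0.001] other rx -2.691
```

View pics/top4.png

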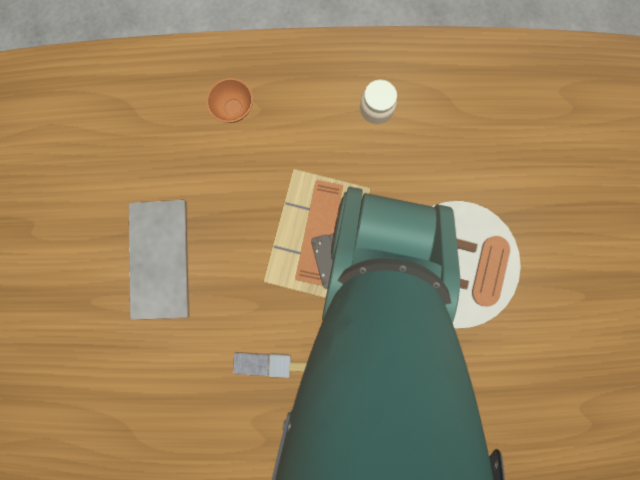

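View pics/scene4.png

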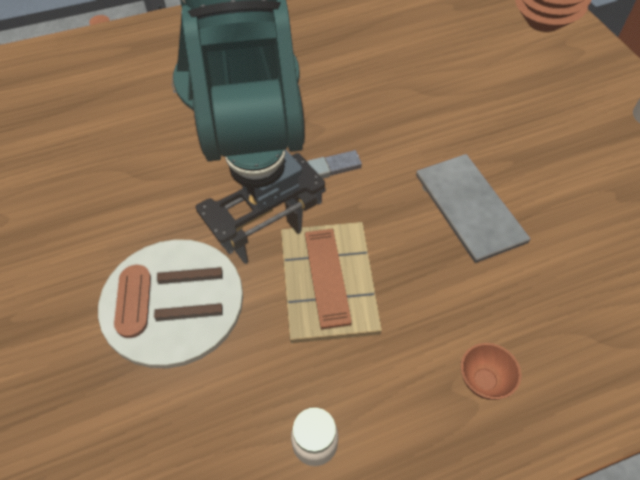

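Both sticks and the tile lie on the bat without touching (scene: 190,275; 189,312; 132,300). I'll remeasure the long tile from the scene view.

```bash
python3 - <<'E'
from h import *
c=ctrl.capture("scene");H=hsv(c)
m=((H[...,0]<=13)&(H[...,1]>105)&(H[...,2]>110)).astype(np.uint8)*255
print("lower",rect(c,big(m,(295,222,365,335)),32))
x0,y0=280,215
cv2.imwrite("pics/s5.png",cv2.resize(c["image"][y0:y0+130,x0:x0+110,::-1],None,fx=4,fy=4,interpolation=cv2.INTER_CUBIC))
E
```

```text
lower (array([576.2, -13.1]), array([191.9,  50.7]), np.float64(-0.227))
```

View pics/s5.png

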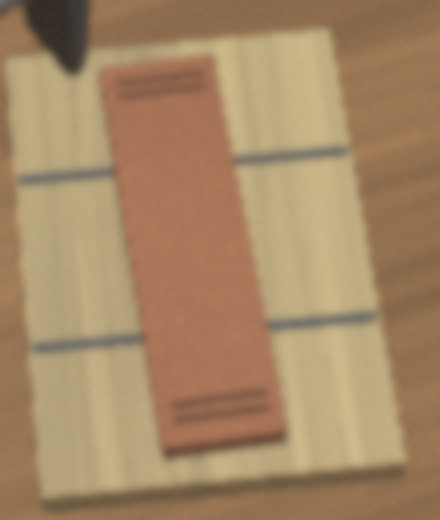

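Emit:
send_rows(
  increments=[
    [[1, 0, 13, -14, 0.1, 0, 0], [1, 2, 33, -34, 0.22, 0, 0], [1, 5, 50, -52, 0.35, 0, 0], [1, 10, 61, -64, 0.456, 0, 0], [1, 12, 66.5, -69, 0.456, 0, 0], [1, 12, 66.5, -69, 0.456, 0, 0], [1, 12, 66.5, -69, 0.456, 0, 0], [1, 12, 66.5, -69, 0.456, 0, 0], [1, 12, 66.5, -69, 0.456, 0, 0], [1, 12, 66.5, -69, 0.456, 0, 0]],
  ],
)

```text
time: 22.05
tool_pos: [573.4, -13.9, 110.2]
orientation: [0.787, 1.569, -0.999]
force: [-0.4, -0.3, 1.3]
finger_gap: 91.1
```

```bash
python3 - <<'E'
from h import *
plan(574.8,-13.5,32,-0.22+np.pi/2)
c=ctrl.capture("wrist");cv2.imwrite("pics/w6.png",c["image"][:,:,::-1])
E
```

```text
t 22.05 pos [573.4 -13.9 110.2] jawang -1.786 q [-0.06  0.35  2.04 -0.    0.76  1.72] gap 91.1 F [-0.4 -0.3  1.3]
  -> shift [78.2  1.2 -0.8] rot [ 0.005  0.001 -0.001] other rx -3.136
```

View pics/w6.png

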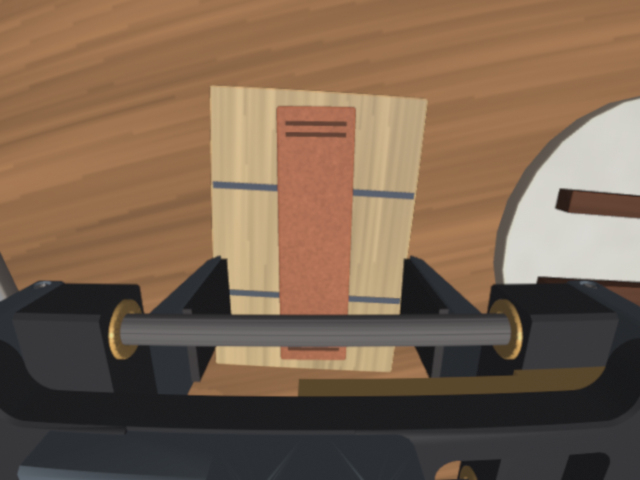

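The long tile is aligned and centred (columns 278–355, between fingers at 225 and 407). I'll descend and grip.

Emit:
send_rows(
  increments=[
    [[1, 15, 1, -1, 0, 0, 0], [1, 35, 1, -1, 0.005, 0, 0], [1, 55, 1, -1, 0.005, 0, 0], [1, 68, 1, -1, 0.005, 0, 0], [1, 75, 1, -1, 0.005, 0, 0], [1, 77.5, 1, -1, 0.005, 0, 0], [1, 78, 1, -1, 0.005, 0, 0], [0.8, 78, 1, -1, 0.005, 0, 0], [0.65, 78, 1, -1, 0.005, 0, 0], [0.6, 78, 1, -1, 0.005, 0, 0]],
  ],
  newtons=30,
)

```text
time: 23.35
tool_pos: [574.8, -13.2, 32.5]
orientation: [0.952, 1.569, -0.839]
force: [1.0, -0.8, -1.3]
finger_gap: 63.7
```

Emit:
send_rows(
  increments=[
    [[0.3, 0, 0, 0, 0, 0, 0], [0.3, 0, 0, 0, 0, 0, 0], [0.3, 0, 0, 0, 0, 0, 0], [0.3, 0, 0, 0, 0, 0, 0], [0.3, -3, 0, 0, 0, 0, 0], [0.3, -10, 0, 0, 0, 0, 0], [0.3, -22, 0, 0, 0, 0, 0], [0.3, -40, 0, 0, 0, 0, 0], [0.3, -60, 0, 0, 0, 0, 0], [0.3, -70, 0, 0, 0, 0, 0]],
  ],
)

```text
time: 24.6
tool_pos: [575.4, -13.1, 104.5]
orientation: [1.348, 1.567, -0.443]
force: [-0.4, 0.3, -2.5]
finger_gap: 51.5
```

```bash
python3 - <<'E'
from h import *
plan(532,287.4,110,0.025+np.pi/2)
c=ctrl.capture("wrist");cv2.imwrite("pics/w7.png",c["image"][:,:,::-1])
E
```

```text
t 24.6 pos [575.4 -13.1 104.5] jawang -1.791 q [-0.06  0.36  2.03 -0.    0.74  1.73] gap 51.5 F [-0.4  0.3 -2.5]
  -> shift [  -6.1 -107.9 -283.8] rot [-0.245  0.001 -0.003] other rx 2.897
```

View pics/w7.png

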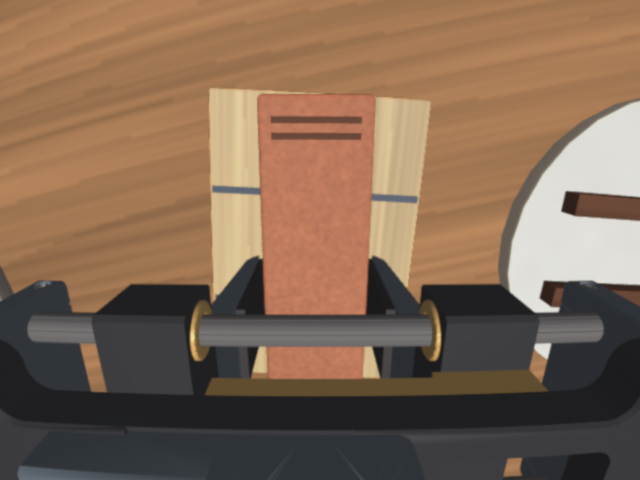

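```bash
python3 - <<'E'
from h import *
c=ctrl.capture("wrist");p=ctrl.get_state()["tool_pos"]
P=ray(c,[(258,95),(374,95),(317,95)],p[2]-.5);print(P.round(1),np.linalg.norm(P[2,:2]-p[:2]),np.linalg.norm(P[0]-P[1]))
E
```

```text
[[672.9 -10.2 103.5]
 [661.8 -59.5 103.5]
 [667.2 -35.2 103.5]] 94.28214330386845 50.51173779919226
```

Emit:
send_rows(
  increments=[
    [[0.3, -1, -6, -15, -0.01, 0, 0], [0.3, -2, -17, -45, -0.03, 0, 0], [0.3, -4, -32, -85, -0.07, 0, 0], [0.3, -6, -49, -130, -0.11, 0, 0], [0.3, -6, -67, -175, -0.15, 0, 0], [0.3, -6, -83, -218, -0.19, 0, 0], [0.3, -6, -96, -252, -0.22, 0, 0], [0.3, -6, -104, -273, -0.24, 0, 0], [0.3, -6, -107, -282, -0.245, 0, 0], [0.3, -6, -107.9, -283.8, -0.245, 0, 0]],
  ],
)

```text
time: 25.95
tool_pos: [531.9, 287.2, 109.2]
orientation: [1.023, 1.567, -0.523]
force: [0.8, -0.0, -2.6]
finger_gap: 51.6
```

```bash
python3 - <<'E'
from h import *
plan(532,287.4,46.8,0.025+np.pi/2)
c=ctrl.capture("wrist");cv2.imwrite("pics/w8.png",c["image"][:,:,::-1])
E
```

```text
t 25.95 pos [531.9 287.2 109.2] jawang -1.546 q [ 0.46  0.39  1.97 -0.    0.77  2.01] gap 51.6 F [ 0.8 -0.  -2.6]
  -> shift [62.4 -0.1 -0.3] rot [ 0.     0.002 -0.003] other rx -3.141
```

View pics/w8.png

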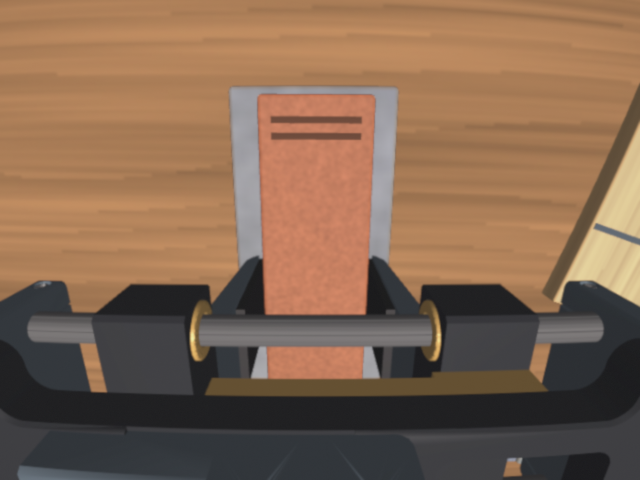

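Held tile is centred over the shelf. Its far end measures 94 mm from the TCP, against 95 expected. I'll lower it gently.

Emit:
send_rows(
  increments=[
    [[0.3, 8, 0, 0, 0, 0, 0], [0.3, 20, 0, 0, 0, 0.002, -0.003], [0.3, 33, 0, 0, 0, 0.002, -0.003], [0.3, 45, 0, 0, 0, 0.002, -0.003], [0.3, 53, 0, 0, 0, 0.002, -0.003], [0.3, 58, 0, 0, 0, 0.002, -0.003], [0.3, 61, 0, 0, 0, 0.002, -0.003], [0.3, 62, 0, 0, 0, 0.002, -0.003], [0.3, 62, 0, 0, 0, 0.002, -0.003], [0.3, 62, 0, 0, 0, 0.002, -0.003]],
  ],
)

```text
time: 27.25
tool_pos: [532.3, 287.0, 47.5]
orientation: [2.01, 1.57, 0.464]
force: [-0.2, -0.4, -2.6]
finger_gap: 51.8
```

```bash
python3 - <<'E'
from h import *
plan(532,287.4,46.2,0.025+np.pi/2)
E
```

```text
t 27.25 pos [532.3 287.   47.5] jawang -1.546 q [0.46 0.49 1.98 0.   0.67 2.  ] gap 51.8 F [-0.2 -0.4 -2.6]
  -> shift [ 1.3 -0.3 -0.4] rot [-0.    -0.    -0.001] other rx 3.141
```

Emit:
send_rows(
  increments=[
    [[0.3, 0.5, 0, 0, 0, 0, 0], [0.3, 1, 0, 0, 0, 0, 0], [0.3, 1.3, 0, 0, 0, 0, 0], [0.3, 1.3, 0, 0, 0, 0, 0], [0.65, 1.3, 0, 0, 0, 0, 0], [0.8, 1.3, 0, 0, 0, 0, 0], [0.8, 1.3, 0, 0, 0, 0, 0], [0.8, 1.3, 0, 0, 0, 0, 0], [0.8, -10, 0, 0, 0, 0, 0], [0.8, -35, 0, 0, 0, 0, 0]],
  ],
)

```text
time: 28.5
tool_pos: [531.8, 286.7, 82.7]
orientation: [-1.142, 1.57, -2.688]
force: [-0.6, -0.1, 1.0]
finger_gap: 72.9
```

```bash
python3 - <<'E'
from h import *
plan(486.3,-231.1,110,-0.28)
E
```

```text
t 28.5 pos [531.8 286.7  82.7] jawang -1.546 q [0.46 0.43 1.98 0.   0.73 2.  ] gap 72.9 F [-0.6 -0.1  1. ]
  -> shift [-27.1 -58.3 516.5] rot [-1.266e+00 -0.000e+00  1.000e-03] other rx 1.875
```

Emit:
send_rows(
  increments=[
    [[0.8, -25, 0, 0, 0, 0, 0], [0.7, -40, -4, 40, -0.1, 0, 0], [0.6, -45, -10, 90, -0.25, 0, 0], [0.5, -45, -16, 140, -0.4, 0, 0], [0.5, -45, -22, 195, -0.55, 0, 0], [0.5, -45, -28, 250, -0.7, 0, 0], [0.5, -45, -34, 305, -0.85, 0, 0], [0.5, -45, -39, 345, -1, 0, 0], [0.5, -45, -42, 370, -1.15, 0, 0], [0.5, -45, -43, 380, -1.266, 0, 0]],
  ],
)

```text
time: 29.75
tool_pos: [498.2, -95.7, 128.6]
orientation: [-1.351, 1.57, -1.628]
force: [0.6, 0.9, 0.5]
finger_gap: 45.5
```

```bash
python3 - <<'E'
from h import *
plan(486.3,-231.1,100,-0.28)
c=ctrl.capture("top");cv2.imwrite(f"pics/top8.png",c["image"][:,:,::-1]); H=hsv(c)
m=((H[...,0]<=15)&(H[...,1]>90)).astype(np.uint8)*255
print("lower",rect(c,big(m,(132,205,185,316)),46))
c=ctrl.capture("scene");cv2.imwrite(f"pics/scene8.png",c["image"][:,:,::-1]); H=hsv(c)
print("lower",rect(c,big(((H[...,0]<=13)&(H[...,1]>90)).astype(np.uint8)*255,(420,155,527,258)),46))
m=((H[...,2]<115)&(H[...,1]>70)).astype(np.uint8)*255
for r in ((150,260,228,290),(150,296,228,326)): print("stick",rect(c,big(m,r),34))
E
```

```text
t 29.75 pos [498.2 -95.7 128.6] jawang -0.277 q [-0.24  0.23  2.16 -0.    0.75  0.04] gap 45.5 F [0.6 0.9 0.5]
  -> shift [  28.7 -133.5   25.6] rot [0.003 0.    0.001] other rx -3.139
lower (array([532.5, 285.3]), array([188.7,  53.3]), np.float64(0.02))
lower (array([534.6, 286.3]), array([190.9,  54.5]), np.float64(0.021))
stick (array([ 487.9, -229.9]), array([104.5,  14.8]), np.float64(1.285))
stick (array([ 555.1, -249.6]), array([104.9,  13.8]), np.float64(1.288))
```

View pics/top8.png

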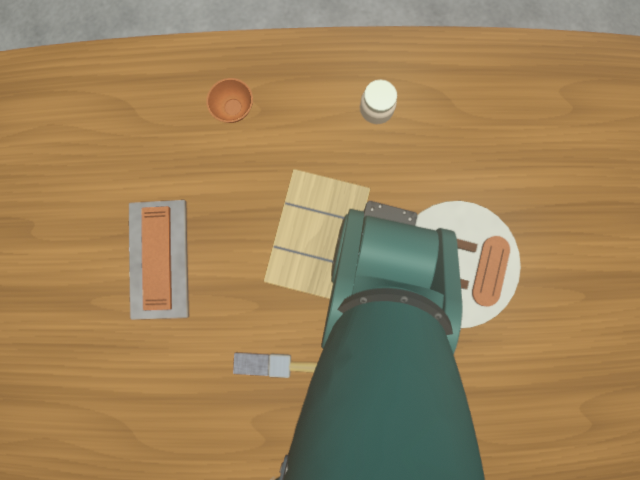

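View pics/scene8.png

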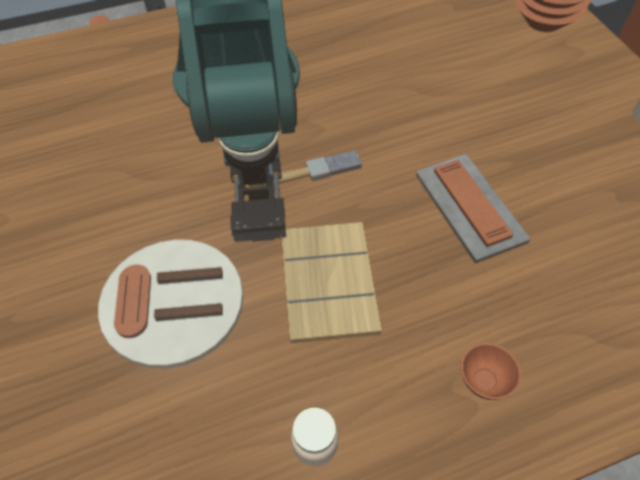

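Tile on the shelf measures within about 2–3 mm of centre. The sticks on the bat are at about (487,-230) and (554,-250). I'll fetch the first stick.

Emit:
send_rows(
  increments=[
    [[0.5, 3, -20, 4, 0, 0, 0], [0.5, 8, -55, 10, 0, 0, 0], [0.5, 16, -95, 18, 0, 0, 0], [0.5, 24, -120, 23, 0, 0, 0], [0.5, 35, -131, 25.5, 0, 0, 0], [0.5, 52, -133.5, 25.6, 0.003, 0, 0], [0.5, 72, -133.5, 25.6, 0.003, 0, 0], [0.5, 88, -133.5, 25.6, 0.003, 0, 0], [0.5, 96, -133.5, 25.6, 0.003, 0, 0], [0.5, 96.5, -133.5, 25.6, 0.003, 0, 0]],
  ],
  newtons=20,
)

```text
time: 31.1
tool_pos: [485.8, -230.2, 31.5]
orientation: [-2.724, 1.57, -3.007]
force: [0.5, 0.4, -0.6]
finger_gap: 45.6
```

```bash
python3 - <<'E'
from h import *
plan(486.5,-230.8,32.2,-0.28)
c=ctrl.capture("top");print(ray(c,[(286,204),(342,216),(275,248),(332,261)],18).round(1).tolist())
c=ctrl.capture("scene");print(ray(c,[(286,258),(367,252),(289,301),(374,295)],18).round(1).tolist())
ex=np.array([.9635,-.2677]);print([(np.array([571.4,-9.3])+s*42*ex).round(1) for s in(-1,1)])
E
```

```text
t 31.1 pos [ 485.8 -230.2   31.5] jawang -0.283 q [-0.49  0.45  2.11 -0.    0.59 -0.2 ] gap 45.6 F [ 0.5  0.4 -0.6]
  -> shift [-0.7 -0.4  0.8] rot [-0.003 -0.001  0.   ] other rx 3.139
[[629.3, 47.0, 18.0], [604.0, -56.9, 18.0], [547.2, 68.8, 18.0], [520.6, -36.1, 18.0]]
[[508.3, -63.1, 18.0], [550.1, 74.7, 18.0], [591.0, -87.5, 18.0], [633.7, 50.1, 18.0]]
[array([530.9,   1.9]), array([611.9, -20.5])]
```

Emit:
send_rows(
  increments=[
    [[0.25, -0.5, 0, 0.8, 0, 0, 0], [0.1, -0.5, 0, 0.8, 0, 0, 0], [0.1, -0.5, 0, 0.8, 0, 0, 0], [0.1, -0.5, 0, 0.8, 0, 0, 0], [0.1, -0.5, 0, 0.8, 0, 0, 0], [0.1, -3, 0, 0.8, 0, 0, 0], [0.1, -12, 0, 0.8, 0, 0, 0], [0.1, -30, 0, 0.8, 0, 0, 0], [0.1, -52, 0, 0.8, 0, 0, 0], [0.1, -65, 0, 0.8, 0, 0, 0]],
  ],
)

```text
time: 32.45
tool_pos: [487.6, -231.0, 99.4]
orientation: [-0.437, 1.568, -0.72]
force: [-0.7, 0.3, -0.1]
finger_gap: 15.6
```

```bash
python3 - <<'E'
from h import *
plan(530.9,1.9,95,-0.271)
E
```

```text
t 32.45 pos [ 487.6 -231.    99.4] jawang -0.283 q [-0.49  0.32  2.11 -0.    0.71 -0.2 ] gap 15.6 F [-0.7  0.3 -0.1]
  -> shift [  4.  235.8 -23.5] rot [-0.012  0.002  0.001] other rx 3.13
```

Emit:
send_rows(
  increments=[
    [[0.1, 0, 15, -2, 0, 0, 0], [0.1, 0, 50, -5, 0, 0, 0], [0.1, 1, 95, -10, -0.01, 0, 0], [0.1, 2, 140, -14, -0.012, 0.002, 0], [0.1, 3, 180, -18, -0.012, 0.002, 0], [0.1, 4, 212, -21, -0.012, 0.002, 0], [0.1, 4, 231, -23, -0.012, 0.002, 0], [0.1, 4, 235.8, -23.5, -0.012, 0.002, 0], [0.1, 4, 235.8, -23.5, -0.012, 0.002, 0], [0.1, 4, 235.8, -23.5, -0.012, 0.002, 0]],
  ],
)

```text
time: 33.7
tool_pos: [530.7, 1.2, 95.0]
orientation: [-1.364, 1.57, -1.635]
force: [-0.6, -0.4, 0.3]
finger_gap: 15.6
```

```bash
python3 - <<'E'
from h import *
plan(530.9,1.9,32.4,-0.271)
c=ctrl.capture("wrist");cv2.imwrite("pics/w9.png",c["image"][:,:,::-1])
E
```

```text
t 33.7 pos [530.7   1.2  95. ] jawang -0.272 q [-0.04  0.32  2.12 -0.    0.7   0.23] gap 15.6 F [-0.6 -0.4  0.3]
  -> shift [62.6  0.8 -0.1] rot [-0.001  0.     0.001] other rx 3.141
```

View pics/w9.png

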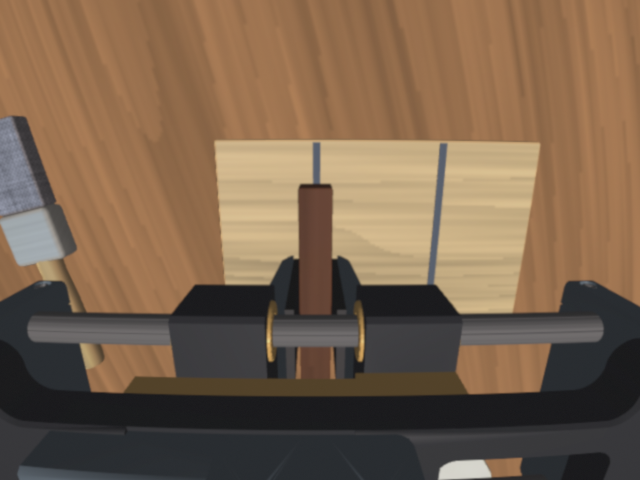

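The stick points straight down the left line (columns 312–320 against the stick at 299–332). I'll lower it.

Emit:
send_rows(
  increments=[
    [[0.1, 12, 0.8, 0, 0, 0, 0], [0.1, 27, 0.8, 0, 0, 0, 0], [0.1, 42, 0.8, 0, 0, 0, 0], [0.1, 54, 0.8, 0, 0, 0, 0], [0.1, 60, 0.8, 0, 0, 0, 0], [0.1, 62.5, 0.8, 0, 0, 0, 0], [0.1, 62.8, 0.8, 0, 0, 0, 0], [0.1, 62.8, 0.8, 0, 0, 0, 0], [0.25, 62.8, 0.8, 0, 0, 0, 0], [0.4, 62.8, 0.8, 0, 0, 0, 0]],
  ],
)

```text
time: 35.0
tool_pos: [531.2, 1.9, 32.4]
orientation: [-0.877, 1.569, -1.149]
force: [0.2, 0.0, 0.1]
finger_gap: 30.0
```

```bash
python3 - <<'E'
from h import *
plan(553.8,-250,100,-0.282)
E
```

```text
t 35.0 pos [531.2   1.9  32.4] jawang -0.272 q [-0.04  0.44  2.12 -0.    0.58  0.23] gap 30.0 F [0.2 0.  0.1]
  -> shift [ -67.3 -236.7   89.4] rot [0.01  0.001 0.001] other rx -3.131
```

Emit:
send_rows(
  increments=[
    [[0.4, 0, 0, 0, 0, 0, 0], [0.45, -10, 0, 0, 0, 0, 0], [0.5, -32, 0, 0, 0, 0, 0], [0.5, -55, -25, 9, 0, 0, 0], [0.5, -65, -70, 26, 0, 0, 0], [0.5, -67, -115, 43, 0.01, 0, 0], [0.5, -67, -160, 60, 0.01, 0, 0], [0.5, -67, -200, 75, 0.01, 0, 0], [0.5, -67, -228, 86, 0.01, 0, 0], [0.5, -67, -236.7, 89.4, 0.01, 0, 0]],
  ],
)

```text
time: 36.25
tool_pos: [554.0, -251.5, 100.3]
orientation: [-0.612, 1.569, -0.895]
force: [-0.0, 1.1, -0.7]
finger_gap: 45.6
```

```bash
python3 - <<'E'
from h import *
plan(553.8,-250,32.2,-0.282)
E
```

```text
t 36.25 pos [ 554.  -251.5  100.3] jawang -0.283 q [-0.46  0.41  1.97 -0.    0.76 -0.18] gap 45.6 F [-0.   1.1 -0.7]
  -> shift [68.1  1.5 -0.7] rot [-0.001  0.002  0.001] other rx 3.14
```

Emit:
send_rows(
  increments=[
    [[0.5, 14, 1, 0, 0, 0, 0], [0.5, 32, 1.5, -0.5, 0, 0, 0], [0.5, 50, 1.5, -0.5, 0, 0, 0], [0.5, 62, 1.5, -0.5, 0, 0, 0], [0.5, 67, 1.5, -0.5, 0, 0, 0], [0.25, 68, 1.5, -0.5, 0, 0, 0], [0.1, 68, 1.5, -0.5, 0, 0, 0], [0.1, 68, 1.5, -0.5, 0, 0, 0], [0.1, 68, 1.5, -0.5, 0, 0, 0], [0.1, 68, 1.5, -0.5, 0, 0, 0]],
  ],
)

```text
time: 37.5
tool_pos: [554.2, -250.2, 32.8]
orientation: [-0.54, 1.568, -0.823]
force: [-0.5, 0.4, 6.7]
finger_gap: 15.7
```

```bash
python3 - <<'E'
from h import *
plan(611.9,-20.5,95,-0.271)
E
```

```text
t 37.5 pos [ 554.2 -250.2   32.8] jawang -0.283 q [-0.46  0.52  1.97 -0.    0.65 -0.18] gap 15.7 F [-0.5  0.4  6.7]
  -> shift [-62.6 236.6  -8.7] rot [-0.012  0.002  0.001] other rx 3.129
```

Emit:
send_rows(
  increments=[
    [[0.1, -5, 0, 0, 0, 0, 0], [0.1, -20, 0, 0, 0, 0, 0], [0.1, -42, 0, 0, 0, 0, 0], [0.1, -56, 25, -1, 0, 0, 0], [0.1, -61, 70, -3, -0.01, 0, 0], [0.1, -62, 120, -4, -0.01, 0, 0], [0.1, -62, 170, -6, -0.012, 0.002, 0], [0.1, -62.5, 210, -8, -0.012, 0.002, 0], [0.1, -62.6, 231, -8.7, -0.012, 0.002, 0], [0.1, -62.6, 236.6, -8.7, -0.012, 0.002, 0]],
  ],
)

```text
time: 38.75
tool_pos: [612.3, -20.0, 95.8]
orientation: [-0.875, 1.569, -1.146]
force: [-0.8, 0.2, 0.5]
finger_gap: 15.9
```

```bash
python3 - <<'E'
from h import *
plan(611.9,-20.5,32.6,-0.271)
c=ctrl.capture("wrist");cv2.imwrite("pics/w10.png",c["image"][:,:,::-1])
E
```

```text
t 38.75 pos [612.3 -20.   95.8] jawang -0.27 q [-0.07  0.42  1.96 -0.    0.76  0.2 ] gap 15.9 F [-0.8  0.2  0.5]
  -> shift [63.2 -0.6 -0.3] rot [0.001 0.001 0.001] other rx -3.141
```

View pics/w10.png

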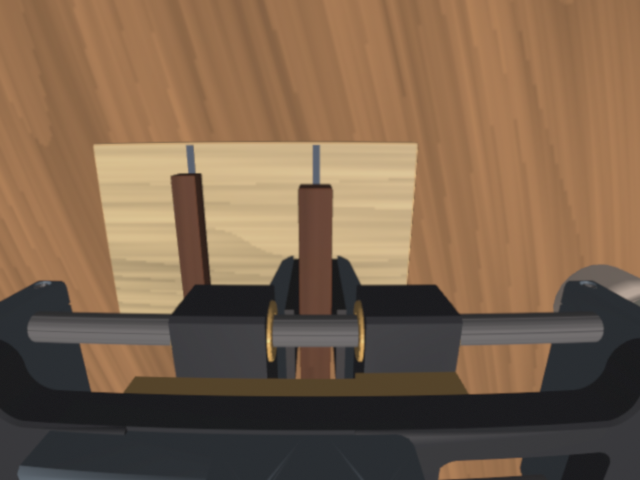

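The first stick sits on the left line (column 190) and the second is right above its own line (column 316). I'll lower it, release, and retreat toward the bat.

Emit:
send_rows(
  increments=[
    [[0.1, 12, -0.5, 0, 0, 0, 0], [0.1, 27, -0.5, 0, 0, 0, 0], [0.1, 42, -0.5, 0, 0, 0, 0], [0.1, 54, -0.5, 0, 0, 0, 0], [0.1, 60, -0.5, 0, 0, 0, 0], [0.1, 62.8, -0.5, 0, 0, 0, 0], [0.1, 63.3, -0.5, 0, 0, 0, 0], [0.1, 63.3, -0.5, 0, 0, 0, 0], [0.25, 63.3, -0.5, 0, 0, 0, 0], [0.4, 63.3, -0.5, 0, 0, 0, 0]],
  ],
)

```text
time: 40.05
tool_pos: [612.3, -20.8, 32.4]
orientation: [-0.794, 1.569, -1.065]
force: [0.0, -0.1, 0.1]
finger_gap: 29.5
```

```bash
python3 - <<'E'
from h import *
plan(494,-330.6,110,-0.28-np.pi/2)
E
```

```text
t 40.05 pos [612.3 -20.8  32.4] jawang -0.271 q [-0.07  0.53  1.96 -0.    0.65  0.2 ] gap 29.5 F [ 0.  -0.1  0.1]
  -> shift [ -77.2 -330.3  -31. ] rot [-1.562 -0.     0.002] other rx 1.58
```

Emit:
send_rows(
  increments=[
    [[0.4, 0, 0, 0, 0, 0, 0], [0.45, -10, 0, 0, 0, 0, 0], [0.5, -35, 0, 0, 0, 0, 0], [0.6, -65, -20, -2, 0.15, 0, 0], [0.7, -80, -60, -6, 0.32, 0, 0], [0.8, -85, -105, -10, 0.5, 0, 0], [0.8, -85, -150, -14, 0.68, 0, 0], [0.8, -85, -200, -19, 0.86, 0, 0], [0.8, -85, -240, -23, 1.04, 0, 0], [0.8, -85, -270, -26, 1.22, 0, 0]],
  ],
)

```text
time: 41.3
tool_pos: [514.3, -275.4, 118.5]
orientation: [0.571, 1.569, -0.927]
force: [0.5, 0.5, -0.0]
finger_gap: 73.0
```

```bash
python3 - <<'E'
from h import *
plan(494,-330.6,110,-0.28-np.pi/2)
c=ctrl.capture("top");cv2.imwrite("pics/t11.png",c["image"][:,:,::-1]);H=hsv(c)
m=((H[...,2]<140)&(H[...,0]<20)&(H[...,1]>90)).astype(np.uint8)*255
for r in ((285,192,356,228),(272,238,345,272)): print("stick top",rect(c,big(m,r),34))
c=ctrl.capture("scene");cv2.imwrite("pics/s11.png",c["image"][:,:,::-1]);H=hsv(c)
m=((H[...,2]<110)&(H[...,1]>70)).astype(np.uint8)*255
for r in ((284,238,372,270),(284,280,378,315)): print("stick scene",rect(c,big(m,r),34))
E
```

```text
t 41.3 pos [ 514.3 -275.4  118.5] jawang -1.498 q [-0.53  0.35  2.02 -0.    0.78  0.97] gap 73.0 F [ 0.5  0.5 -0. ]
  -> shift [  8.6 -24.3  53.5] rot [ 0.353  0.002 -0.002] other rx -2.789
stick top (array([610. , -20.9]), array([108.1,  15.3]), np.float64(1.299))
stick top (array([529. ,   1.9]), array([108.4,  13.8]), np.float64(1.296))
stick scene (array([534.9,   1. ]), array([107.1,  20.4]), np.float64(1.297))
stick scene (array([616. , -21.7]), array([107.3,  18.8]), np.float64(1.304))
```

View pics/t11.png

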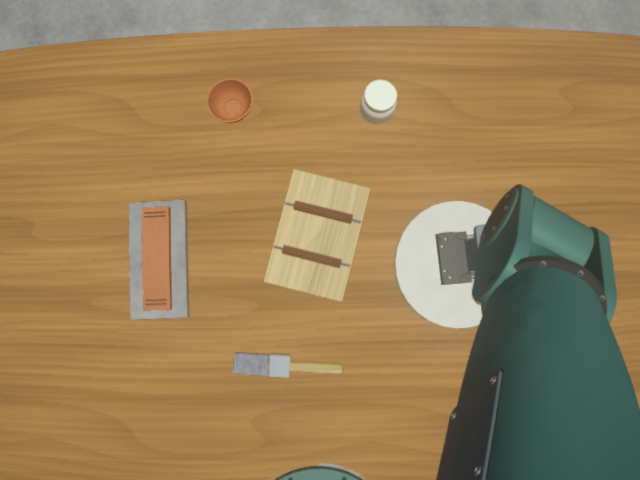

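View pics/s11.png

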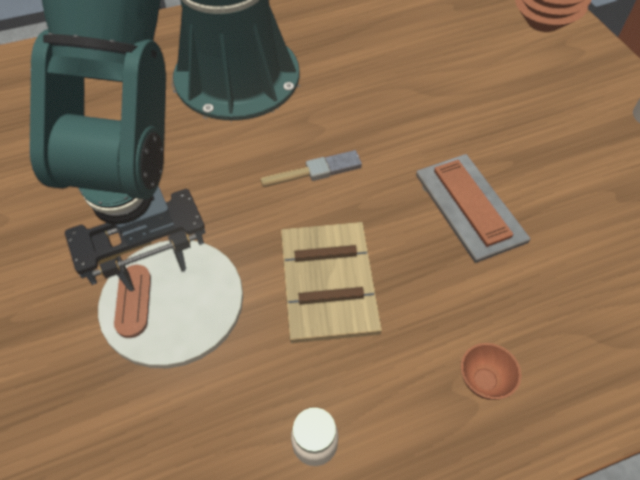

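Both sticks lie on the lines, with the line ends showing at either end, and the measured centres are within a few mm. Now I'll fetch the upper tile.

Emit:
send_rows(
  increments=[
    [[0.9, 0, -4, 8, 0.1, 0, 0], [1, 2, -11, 25, 0.2, 0, 0], [1, 5, -18, 40, 0.3, 0, 0], [1, 8, -23, 50, 0.353, 0, 0], [1, 8.6, -24.3, 53.5, 0.353, 0, 0], [1, 8.6, -24.3, 53.5, 0.353, 0, 0], [1, 8.6, -24.3, 53.5, 0.353, 0, 0], [1, 8.6, -24.3, 53.5, 0.353, 0, 0], [1, 8.6, -24.3, 53.5, 0.353, 0, 0], [1, 8.6, -24.3, 53.5, 0.353, 0, 0]],
  ],
  newtons=25,
)

```text
time: 42.65
tool_pos: [494.0, -331.1, 110.0]
orientation: [0.898, 1.568, -0.952]
force: [-0.8, 0.4, 0.6]
finger_gap: 91.3
```

```bash
python3 - <<'E'
from h import *
plan(494.2,-330.7,32.2,-0.28-np.pi/2)
c=ctrl.capture("wrist");cv2.imwrite("pics/w12.png",c["image"][:,:,::-1])
E
```

```text
t 42.65 pos [ 494.  -331.1  110. ] jawang -1.85 q [-0.63  0.38  1.99 -0.    0.77  1.22] gap 91.3 F [-0.8  0.4  0.6]
  -> shift [77.8 -0.1 -0.6] rot [ 0.001  0.002 -0.002] other rx -3.141
```

View pics/w12.png

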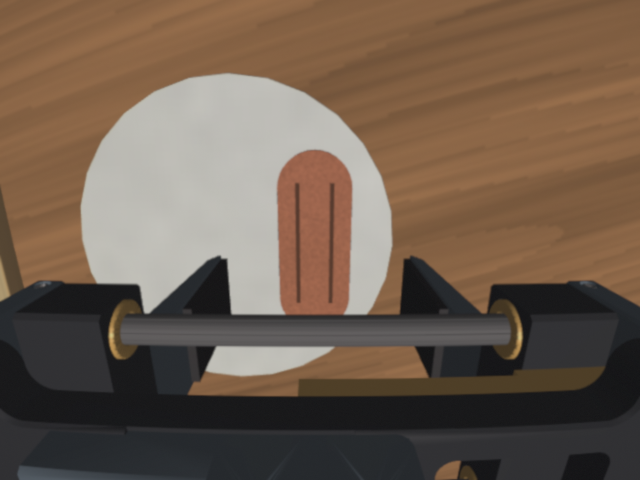

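Emit:
send_rows(
  increments=[
    [[1, 15, 0, -0.5, 0, 0, 0], [1, 35, 0, -0.5, 0, 0.002, -0.002], [1, 55, 0, -0.5, 0, 0.002, -0.002], [1, 68, 0, -0.5, 0, 0.002, -0.002], [1, 75, 0, -0.5, 0, 0.002, -0.002], [1, 77.5, 0, -0.5, 0, 0.002, -0.002], [1, 77.5, 0, -0.5, 0, 0.002, -0.002], [0.8, 77.5, 0, -0.5, 0, 0.002, -0.002], [0.65, 77.5, 0, -0.5, 0, 0.002, -0.002], [0.6, 77.5, 0, -0.5, 0, 0.002, -0.002]],
  ],
)

```text
time: 43.95
tool_pos: [494.3, -330.9, 32.7]
orientation: [2.369, 1.57, 0.519]
force: [-0.0, -0.7, -0.8]
finger_gap: 64.4
```

Emit:
send_rows(
  increments=[
    [[0.3, 0, 0, 0, 0, 0, 0], [0.3, 0, 0, 0, 0, 0, 0], [0.3, 0, 0, 0, 0, 0, 0], [0.3, 0, 0, 0, 0, 0, 0], [0.3, -3, 0, 0, 0, 0, 0], [0.3, -10, 0, 0, 0, 0, 0], [0.3, -22, 0, 0, 0, 0, 0], [0.3, -40, 0, 0, 0, 0, 0], [0.3, -60, 0, 0, 0, 0, 0], [0.3, -72, 0, 0, 0, 0, 0]],
  ],
)

```text
time: 45.2
tool_pos: [494.8, -331.3, 106.7]
orientation: [1.414, 1.569, -0.436]
force: [-0.8, 0.6, -2.3]
finger_gap: 52.0
```

```bash
python3 - <<'E'
from h import *
plan(571.4,-9.3,110,-0.271-np.pi/2)
c=ctrl.capture("wrist");cv2.imwrite("pics/w13.png",c["image"][:,:,::-1])
H=hsv(c);m=((H[...,0]<=12)&(H[...,1]>110)).astype(np.uint8)*255
k=big(m,(255,60,380,300));p=ctrl.get_state()["tool_pos"];t=k[k[:,1].argmin()];P=ray(c,[t],p[2]-2)[0];print(t,P,np.linalg.norm((P-p)[:2]))
E
```

```text
t 45.2 pos [ 494.8 -331.3  106.7] jawang -1.85 q [-0.63  0.38  1.99  0.    0.76  1.22] gap 52.0 F [-0.8  0.6 -2.3]
  -> shift [  -3.4  -15.2 -330.6] rot [-0.008  0.    -0.002] other rx 3.133
[306 157] [ 560.60311787 -346.69985579  105.65445353] 67.07093789096294
```

View pics/w13.png

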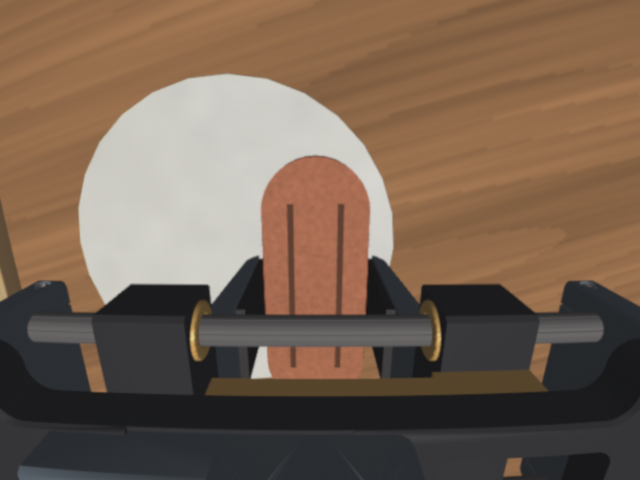

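The tile is held centrally, with its end 67 mm from the TCP as expected. I'll carry it over the board.

Emit:
send_rows(
  increments=[
    [[0.3, -1, -1, -20, 0, 0, 0], [0.3, -2, -3, -55, 0, 0, 0], [0.3, -3, -5, -100, 0, 0, 0], [0.3, -3, -7, -150, -0.005, 0, -0.002], [0.3, -3, -9, -200, -0.008, 0, -0.002], [0.3, -3, -11, -250, -0.008, 0, -0.002], [0.3, -3, -13, -290, -0.008, 0, -0.002], [0.3, -3, -14.5, -317, -0.008, 0, -0.002], [0.3, -3.4, -15.2, -328, -0.008, 0, -0.002], [0.3, -3.4, -15.2, -330.6, -0.008, 0, -0.002]],
  ],
)

```text
time: 46.5
tool_pos: [571.5, -9.0, 110.6]
orientation: [0.688, 1.57, -1.153]
force: [-0.0, 0.3, -1.6]
finger_gap: 51.8
```

```bash
python3 - <<'E'
from h import *
plan(571.4,-9.3,49.2,-0.271-np.pi/2)
c=ctrl.capture("wrist");cv2.imwrite("pics/w14.png",c["image"][:,:,::-1])
E
```

```text
t 46.5 pos [571.5  -9.  110.6] jawang -1.841 q [-0.06  0.35  2.04 -0.    0.76  1.79] gap 51.8 F [-0.   0.3 -1.6]
  -> shift [61.4 -0.1  0.2] rot [ 0.     0.001 -0.001] other rx -3.141
```

View pics/w14.png

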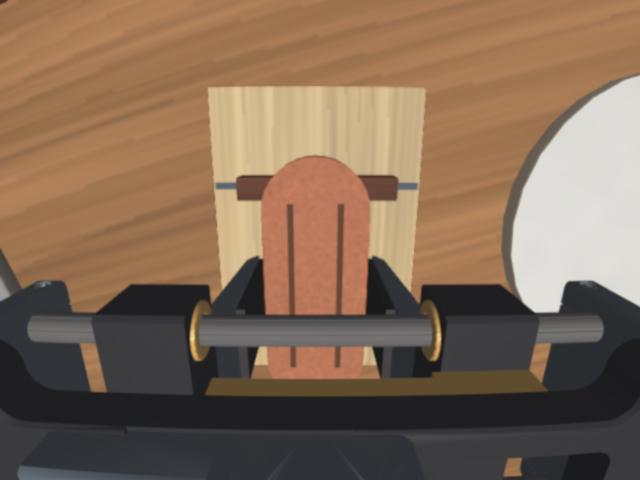

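The tile is centred over the board and sticks. I'll lower it.

Emit:
send_rows(
  increments=[
    [[0.3, 8, 0, 0, 0, 0, 0], [0.3, 20, 0, 0, 0, 0, 0], [0.3, 33, 0, 0, 0, 0.001, -0.001], [0.3, 45, 0, 0, 0, 0.001, -0.001], [0.3, 53, 0, 0, 0, 0.001, -0.001], [0.3, 58, 0, 0, 0, 0.001, -0.001], [0.3, 60, 0, 0, 0, 0.001, -0.001], [0.3, 61, 0, 0, 0, 0.001, -0.001], [0.3, 61, 0, 0, 0, 0.001, -0.001], [0.3, 61, 0, 0, 0, 0.001, -0.001]],
  ],
)

```text
time: 47.8
tool_pos: [571.7, -9.4, 49.8]
orientation: [2.723, 1.571, 0.881]
force: [-0.9, -0.6, -2.2]
finger_gap: 52.0
```

```bash
python3 - <<'E'
from h import *
plan(571.4,-9.3,48.3,-0.271-np.pi/2)
E
```

```text
t 47.8 pos [571.7  -9.4  49.8] jawang -1.842 q [-0.06  0.45  2.04  0.    0.65  1.78] gap 52.0 F [-0.9 -0.6 -2.2]
  -> shift [ 1.5 -0.3 -0. ] rot [-0. -0. -0.] other rx 3.142
```

Emit:
send_rows(
  increments=[
    [[0.3, 0.5, 0, 0, 0, 0, 0], [0.3, 1, 0, 0, 0, 0, 0], [0.3, 1.4, 0, 0, 0, 0, 0], [0.3, 1.4, 0, 0, 0, 0, 0], [0.65, 1.4, 0, 0, 0, 0, 0], [0.8, 1.4, 0, 0, 0, 0, 0], [0.85, 1.4, 0, 0, 0, 0, 0], [0.85, 1.4, 0, 0, 0, 0, 0], [0.85, -8, 0, 0, 0, 0, 0], [0.85, -30, 0, 0, 0, 0, 0]],
  ],
)

```text
time: 49.05
tool_pos: [571.2, -9.4, 80.0]
orientation: [-1.526, 1.569, 2.915]
force: [-0.3, 0.5, -0.4]
finger_gap: 77.4
```

Emit:
send_rows(
  increments=[
    [[0.85, -25, 0, 0, 0, 0, 0], [0.85, -55, 0, 10, 0, 0, 0], [0.85, -85, 0, 40, 0, 0, 0], [0.85, -95, 0, 80, 0, 0, 0], [0.85, -95, 0, 130, 0, 0, 0], [0.85, -95, 0, 180, 0, 0, 0], [0.85, -95, 0, 225, 0, 0, 0], [0.85, -95, 0, 260, 0, 0, 0], [0.85, -95, 0, 275, 0, 0, 0], [0.85, -95, 0, 280, 0, 0, 0]],
  ],
)

```text
time: 50.3
tool_pos: [496.3, -279.5, 175.2]
orientation: [-1.557, 1.57, 2.883]
force: [-0.0, 1.0, -0.0]
finger_gap: 77.3
```

```bash
python3 - <<'E'
from h import *
plan(571.4,-9.3,48.3,-0.271-np.pi/2)
c=ctrl.capture("top");cv2.imwrite("pics/t15.png",c["image"][:,:,::-1]);H=hsv(c)
m=((H[...,0]<=15)&(H[...,1]>120)&(H[...,2]>140)).astype(np.uint8)*255
print("upper top",rect(c,big(m,(295,185,340,285)),46))
m=((H[...,2]<140)&(H[...,0]<20)&(H[...,1]>90)).astype(np.uint8)*255
m=((H[...,0]<=15)&(H[...,1]>90)).astype(np.uint8)*255
print("lower",rect(c,big(m,(132,205,185,316)),46))
x0,y0=250,160
a=cv2.resize(c["image"][y0:y0+150,x0:x0+140],None,fx=2.8,fy=2.8,interpolation=cv2.INTER_CUBIC)
c=ctrl.capture("scene");H=hsv(c);cv2.imwrite("pics/s15.png",c["image"][:,:,::-1])
m=((H[...,0]<=13)&(H[...,1]>105)&(H[...,2]>120)).astype(np.uint8)*255
print("upper scene",rect(c,big(m,(295,222,365,335)),46))
x0,y0=260,205
b=cv2.resize(c["image"][y0:y0+150,x0:x0+140],None,fx=2.8,fy=2.8,interpolation=cv2.INTER_CUBIC)
cv2.imwrite("pics/both15.png",np.hstack([a,b])[:,:,::-1])
E
```

```text
t 50.3 pos [ 496.3 -279.5  175.2] jawang -1.843 q [-0.55  0.24  2.02 -0.    0.87  1.29] gap 77.3 F [-0.  1. -0.]
  -> shift [ 126.9   -0.  -280.4] rot [-0.001  0.     0.001] other rx 3.141
upper top (array([572.3,  -9.5]), array([131. ,  54.4]), np.float64(-0.258))
lower (array([532.5, 285.4]), array([188.7,  53.4]), np.float64(0.02))
upper scene (array([573.,  -8.]), array([132.4,  54.2]), np.float64(-0.254))
```

View pics/both15.png

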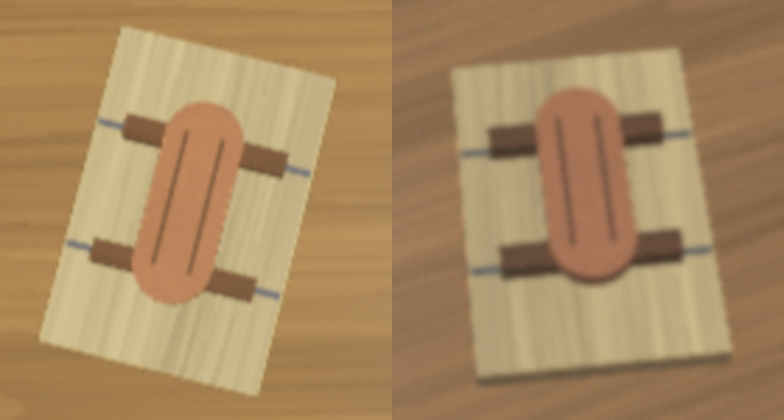

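View pics/t15.png

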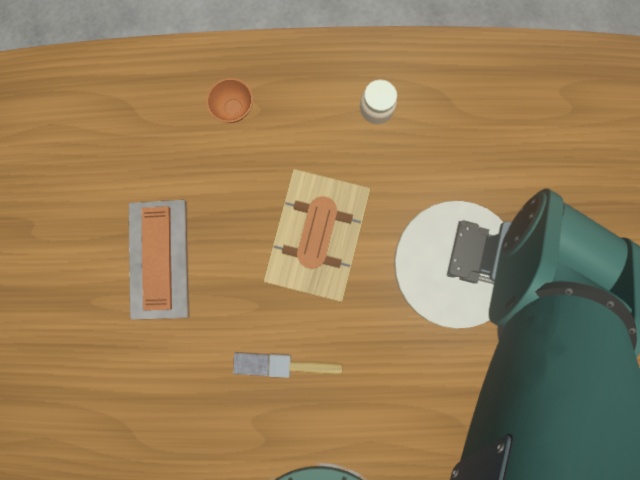

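Everything is in place: the tile lies centred on the two sticks, the sticks are on their lines, and the long tile is on the shelf. The bowl, jar and brush have not moved, and the arm is clear at z 175. Handing in.

```bash
python3 -c "
from workcell import ctrl
print(ctrl.sign_off())"
```

```text
the job is handed in; nothing more can be done
None
```

The job is done and handed in at about 50 s. I cleared the upper tile and both sticks onto the bat and laid the long tile on the kiln shelf. Then I put the sticks back on the board's two dark lines and laid the upper tile on them.

My last camera checks showed:
- **Long tile:** about 2 mm from the shelf centre and within 0.01 rad of its length.
- **Sticks:** measured before the tile went back, about 2 mm from the lines in the top view. The scene view read about 4 mm, because its outline includes the sticks' side faces. They were within 0.01 rad of the lines, and the last pictures still show both on them.
- **Upper tile:** 1–2 mm from the board centre and within 0.02 rad of its length, resting across both sticks.
- **Other things:** the bowl, jar and brush looked unmoved, and the arm was clear of everything.

While gripping three of the four stick picks I read a brief upward force of 5–7 N. It had gone once the stick was lifted. No check failed, and the robot gives no verdict of its own.

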